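# Split a nested set of filter cones and seat each in its filtering flask

### The job

Get the four filtering flasks ready for suction: take the nested stack of grey rubber adapter cones apart and seat each cone, collar up, in the neck of the flask it fits, the smallest in the narrowest neck and so on up to the largest, with its collar flat on the rim all round. Leave every flask standing upright where it is.

Things in the scene. Friction and masses are not known exactly. Their poses are not given: they have to be found in the camera images.
- cone_1: Smallest of four stiff grey rubber adapter cones, nested in a stepped stack, smallest on top. Ring 40 mm high: collar 32 mm dia., 14 mm high (z 26 to 40 mm), below it a taper 26 mm high, 19.5 mm dia. under the collar, 12 mm at the bottom; 12 mm bore through the collar. Origin: centre of the bottom, z up the axis. At first in the bore of cone_2, origin 14 mm above its origin. 15 g. Grip across the collar.
- cone_2: Second smallest of four stiff grey rubber adapter cones, nested in a stepped stack, smallest on top. Ring 40 mm high: collar 42 mm dia., 14 mm high (z 26 to 40 mm), below it a taper 26 mm high, 29.5 mm dia. under the collar, 22 mm at the bottom; 22 mm bore through the collar. Origin: centre of the bottom, z up the axis. At first in the bore of cone_3, origin 14 mm above its origin. 25 g. Grip across the collar.
- cone_3: Second largest of four stiff grey rubber adapter cones, nested in a stepped stack, smallest on top. Ring 40 mm high: collar 52 mm dia., 14 mm high (z 26 to 40 mm), below it a taper 26 mm high, 39.5 mm dia. under the collar, 32 mm at the bottom; 32 mm bore through the collar. Origin: centre of the bottom, z up the axis. At first in the bore of cone_4, origin 14 mm above its origin. 35 g. Grip across the collar.
- cone_4: Largest of four stiff grey rubber adapter cones, nested in a stepped stack, smallest on top. Ring 40 mm high: collar 62 mm dia., 14 mm high (z 26 to 40 mm), below it a taper 26 mm high, 49.5 mm dia. under the collar, 42 mm at the bottom; 42 mm bore through the collar. Origin: centre of the bottom, z up the axis. At first standing on the bench. 48 g. Grip across the collar.
- flask_1: Smallest of four loose clear glass filtering flasks: conical, foot 66 mm dia., 100 mm high, mouth 22 mm wide, rim 32 mm outside, neck straight for 42 mm below the rim; hose nozzle on the neck to its own +x, ending 54 mm from the axis, 25 mm below the rim. Origin: centre of the underside, z up the axis; rim at z = 100 mm. 160 g. Fits cone_1.
- flask_2: Second smallest of four loose clear glass filtering flasks: conical, foot 80 mm dia., 122 mm high, mouth 32 mm wide, rim 42 mm outside, neck straight for 42 mm below the rim; hose nozzle on the neck to its own +x, ending 59 mm from the axis, 25 mm below the rim. Origin: centre of the underside, z up the axis; rim at z = 122 mm. 250 g. Fits cone_2.
- flask_3: Second largest of four loose clear glass filtering flasks: conical, foot 96 mm dia., 144 mm high, mouth 42 mm wide, rim 52 mm outside, neck straight for 42 mm below the rim; hose nozzle on the neck to its own +x, ending 64 mm from the axis, 25 mm below the rim. Origin: centre of the underside, z up the axis; rim at z = 144 mm. 380 g. Fits cone_3.
- flask_4: Largest of four loose clear glass filtering flasks: conical, foot 112 mm dia., 164 mm high, mouth 52 mm wide, rim 62 mm outside, neck straight for 42 mm below the rim; hose nozzle on the neck to its own +x, ending 69 mm from the axis, 25 mm below the rim. Origin: centre of the underside, z up the axis; rim at z = 164 mm. 550 g. Fits cone_4.

How it is judged:
By the outcome, as a careful person would: the job done as asked, in the order asked, and still so for the second after the job is handed in, with the robot touching nothing.
It also fails if it takes over 128 s, if anything falls off the work surface, if the arm or the gripper's body presses on something with over 40 N, if the wrist force passes 120 N, or if a joint passes its speed limit or range.

### The arm

A 7-joint arm with a two-finger parallel gripper is mounted at the origin on a cart in front of the work surface, level with it; the furniture and walls round the work are solid. World frame = base frame: x ahead of the robot, y to its left, z up, the work surface at z = 0. Lengths are in m, angles in rad, forces in N, time in s.
With the tool pointing down it reaches from about 0.35 to 0.9 m from the base axis. Payload 8.1 kg.
Tool frame: the origin (TCP) lies on the centre line of the jaws, within the pads' length; the fingertips stand 17 mm ahead of it and the grasp point (between the pads) lies 2 mm behind it (bot.tip_extent is the distance from the TCP to the fingertips, in m); x points along the fingers, z is the direction in which the jaws open and shut, and the axes are right-handed (so a half turn about x gives the same grasp; the last joint's range is limited). The gripper opens to 92 mm and grips with 3 to 60 N. Pads are 19 mm wide; open, the fingers measure 130 mm over their backs; the gripper's body (75 mm by 190 mm) begins 47 mm behind the grasp point.
Start: joints at [1.023, 0.434, 0.025, 1.573, -0.012, 1.134, -0.075], TCP at [0.269, -0.564, 0.244] pointing down, gripper open.
Joint ranges: [-2.62, 2.62], [-0.44, 2.09], [-1.27, 1.32], [0.08, 2.57], [-1.32, 4.46], [0.12, 2], [-2.74, 2.74]. Speed limits (rad/s): [2.22, 2.22, 3.01, 3.01, 3.14, 3.14, 3.14].

### API

Orientations are given as [roll, pitch, yaw] about the fixed x, y, z axes, in that order (R = Rz(yaw) Ry(pitch) Rx(roll)).
In Python, from plant import bot, viewer gives the robot as it stands.
- The arm moves only by the shell command python3 -m jog 'ROWS' [FORCE]. ROWS is JSON, a list of rows, each a list of 7 numbers: the shift along the tool's x, y, z in cm, then the turn, a rotation vector about the tool's x, y, z in degrees, then the opening, from -1 (shut) to 1 (fully open). In form: [[x, y, z, wx, wy, wz, fingers], ...]. A call has 1 to 20 rows; each row is the pose to reach, as a shift and turn from the pose commanded when the call began, along the tool's axes at that moment; what a row does not reach only later rows make up. A row lasts 1/12 s, in which the tool goes at most 41.7 mm and 7.16 degrees, less where a joint would pass 70% of its speed; a pose out of reach is approached as far as the arm can. A call with a gripper value outside its range is refused whole. The fingers move at their own pace and stop on an object; FORCE is the grip in N (left out, the last holds). Time passes only in rows, so rows that repeat a pose let the fingers close. It gives the time, the measured TCP pose, the force and the opening at its end, in the units of the state.
- bot.observe(): the state, without advancing time (a new reading comes with each control period).
- viewer.grab_frame(name): name is "scene" or "top" or "wrist"; returns (picture, depth): 420x560x3 uint8, red, green, blue; 420x560 float32, m along the optical axis (not along the pixel's ray), 0 where there is no reading.
- viewer.camera_info(name): a dict with "K" (3x3 intrinsics, pixels), "cam_to_world" (4x4, takes a point from camera to world coordinates); the wrist camera has in their place "tool_from_camera" (4x4, takes a point from camera to tool coordinates, whose origin is the TCP and whose axes are the tool frame's). Camera axes: x right, y down, z forward; pixel columns grow to the right and rows downward; lengths in m; the calibration is good to about 2 mm. A picture is of the moment at which its call begins: read the wrist's pose just before it. camera_info takes no time and is no camera call.
- bot.job_done(): hands the job in, once; it reports no verdict.
The state is a dict: "time": time; "joint_positions": joint angles; "qvel": joint speeds; "joint_efforts": joint torques, N m; "tool_pos": TCP position; "ee_rot": TCP orientation; "ft_force": force on the tool from outside, world axes, zero at the start; "moment": the same for the moment, N m; "finger_gap": opening from 0.0 (shut) to 1.0 (fully open).
Only numpy, scipy, OpenCV 4.12 (cv2) and the standard library are available. Lean on these libraries where they do the work, as an engineer would, in place of code of your own. Each camera call takes 0.05 s, during which the arm holds its last target.

## Working session

There is one attempt and no reset: what is moved stays moved. The work goes in short steps, Python scripts to look and compute and a shell command to move; the robot and the scene stay as the last step left them, time stands still between calls to the robot, and variables do not carry over. Pictures are saved under pics/ and viewed, and the job is handed in when it is done.

```bash
ls; mkdir -p pics; cat > h.py <<'E'
import numpy as np, cv2
from plant import bot, viewer
from scipy.spatial.transform import Rotation as R
def grab(n,fn):
    p,d=viewer.grab_frame(n); cv2.imwrite('pics/'+fn+'.png',p[:,:,::-1]); np.save('pics/'+fn+'.npy',d); return p,d
def cam(n):
    i=viewer.camera_info(n); K=np.array(i['K'])
    if 'cam_to_world' in i: T=np.array(i['cam_to_world'])
    else:
        s=bot.observe(); W=np.eye(4); W[:3,:3]=R.from_euler('xyz',s['ee_rot']).as_matrix(); W[:3,3]=s['tool_pos']; T=W@np.array(i['tool_from_camera'])
    return K,T
def ray(K,T,uv,z):
    d=T[:3,:3]@np.linalg.inv(K)@np.array([uv[0],uv[1],1.]); o=T[:3,3]; return o+d*(z-o[2])/d[2]
def proj(K,T,P):
    P=np.atleast_2d(P); c=(P-T[:3,3])@T[:3,:3]; q=c@K.T; return q[:,:2]/q[:,2:]
E
python3 - <<'E'
from h import *
s=bot.observe();print(s, bot.tip_extent)
for n in ['top','scene','wrist']:
    grab(n,n+'0'); K,T=cam(n); print(n,K.round(1).tolist(),T.round(3).tolist())
E
```

```text
pics
{'time': 0.0, 'joint_positions': array([ 1.02337069,  0.43518393,  0.0249885 ,  1.5741419 , -0.01156596,
        1.13397247, -0.07511563]), 'qvel': array([-2.56566802e-04, -9.09994785e-04,  1.82039432e-05,  1.00172073e-03,
        2.85319257e-04, -2.09669491e-05, -1.42421182e-03]), 'joint_efforts': array([-5.26819258e-04, -6.67839718e+01,  9.85357203e-01, -3.14469016e+01,
       -6.04146277e-02,  4.29401058e-02,  1.48829627e-04]), 'tool_pos': array([ 0.26865455, -0.56376137,  0.24295207]), 'ee_rot': array([-3.02710912,  1.56923485,  2.13001993]), 'ft_force': array([-0.08937021, -0.20621955, -0.4298495 ]), 'moment': array([-0.04220124, -0.00889952,  0.04598007]), 'finger_gap': 0.9966090354998005} 0.017
top [[462.0, 0.0, 278.2], [0.0, 462.0, 208.5], [0.0, 0.0, 1.0]] [[-0.007, -0.988, 0.153, 0.306], [-1.0, 0.004, -0.024, 0.067], [0.023, -0.153, -0.988, 1.25], [0.0, 0.0, 0.0, 1.0]]
scene [[515.1, 0.0, 271.7], [0.0, 515.1, 212.9], [0.0, 0.0, 1.0]] [[0.759, -0.299, 0.578, -0.194], [-0.651, -0.359, 0.669, -0.732], [0.008, -0.884, -0.467, 0.616], [0.0, 0.0, 0.0, 1.0]]
wrist [[297.0, 0.0, 280.8], [0.0, 297.0, 213.8], [0.0, 0.0, 1.0]] [[0.43, -0.86, -0.275, 0.343], [-0.903, -0.41, -0.129, -0.529], [-0.002, 0.303, -0.953, 0.385], [0.0, 0.0, 0.0, 1.0]]
```

View pics/top0.png

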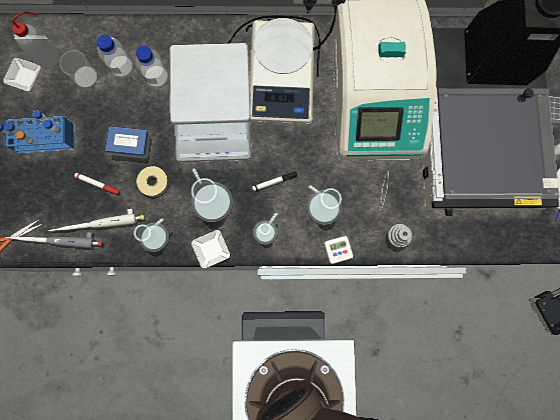

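View pics/scene0.png

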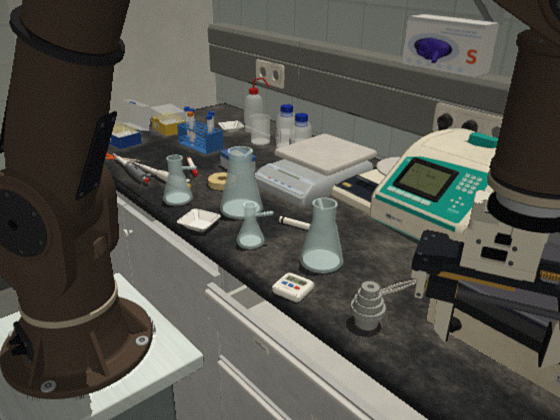

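View pics/wrist0.png

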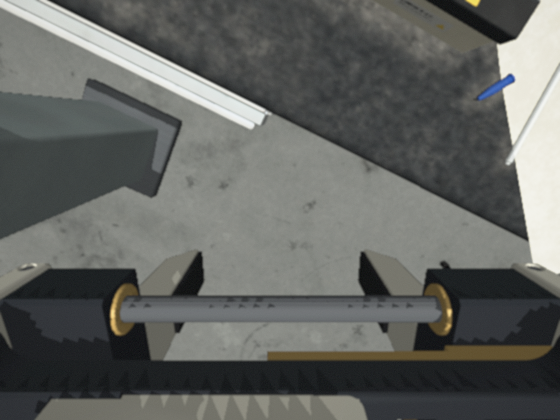

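The top view shows the cone stack near (400,236). The flasks are near (211,200), (325,206), (152,236) and (265,232), with their nozzles to the upper left. I'll zoom in for the rims.

```bash
python3 - <<'E'
import cv2, numpy as np
p=cv2.imread('pics/top0.png')
def z(x0,y0,x1,y1,s):return cv2.resize(p[y0:y1,x0:x1],None,fx=s,fy=s,interpolation=cv2.INTER_CUBIC)
a=z(125,160,245,260,3.3);b=z(240,160,360,260,3.3)
cv2.imwrite('pics/topz.png',np.hstack([a,b]))
cv2.imwrite('pics/topstack.png',z(360,160,440,260,6))
E
```

```text
(no output)
```

View pics/topz.png

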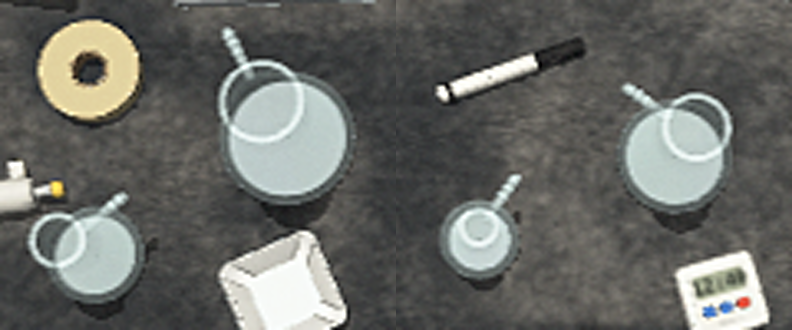

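View pics/topstack.png

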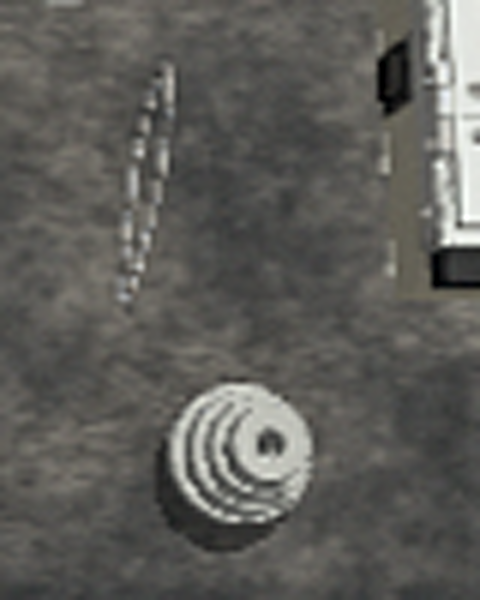

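```bash
cat >> h.py <<'E'
def ringfit(p,c,r,thr=35):
    # fit ellipse to bright thin ring near c (px), radius about r
    g=cv2.cvtColor(p,cv2.COLOR_RGB2GRAY).astype(np.float32)
    pts=[]
    for a in np.arange(0,2*np.pi,np.pi/40):
        rr=np.arange(r*0.75,r*1.3,0.1)
        xy=np.c_[c[0]+rr*np.cos(a),c[1]+rr*np.sin(a)].astype(np.float32)
        v=cv2.remap(g,xy[:,0:1],xy[:,1:2],cv2.INTER_LINEAR)[:,0]
        i=v.argmax(); pts.append(xy[i])
    pts=np.array(pts)
    for _ in range(4):
        e=cv2.fitEllipseDirect(pts)
        d=np.hypot(*(pts-e[0]).T); m=np.abs(d-np.median(d))<max(0.07*np.median(d),1); 
        if m.sum()<15:break
        pts=pts[m]
    return e,len(pts)
def tool():
    s=bot.observe(); return np.array(s['tool_pos']),R.from_euler('xyz',s['ee_rot']).as_matrix(),s
def go(P,yaw):
    """tool x down, jaw axis (z) at world angle yaw (mod pi)"""
    p,M,s=tool()
    best=None
    for y in (yaw,yaw+np.pi):
        zz=np.array([np.cos(y),np.sin(y),0]); xx=np.array([0,0,-1.]); yy=np.cross(zz,xx)
        T=np.c_[xx,yy,zz]; rv=np.degrees(R.from_matrix(M.T@T).as_rotvec())
        if best is None or np.linalg.norm(rv)<np.linalg.norm(best): best=rv
    print('shift cm',(M.T@(np.array(P)-p)*100).round(2),'rot',best.round(1))
E
python3 - <<'E'
from h import *
p=cv2.imread('pics/top0.png')[:,:,::-1].copy(); K,T=cam('top')
for n,c,r,z in [('f4',(204.1,190.6),12,.164),('f2',(142.6,232.7),8.3,.122),('f3',(331.2,198.5),10.2,.144),('f1',(265.5,229.1),6.0,.1)]:
    e,k=ringfit(p,c,r); print(n,np.round(e[0],2),np.round(e[1],1),k,ray(K,T,e[0],z).round(4),'manual',ray(K,T,c,z).round(4))
print('stack',ray(K,T,(405,233.8),.082))
# base centers
for n,c in [('f4',(288,138)),('f2',(97,253)),('f3',(675,156)),('f1',(480,240))]:
    u=np.array(c)/3.3+[125,160]
    if c[0]>396:u=np.array([(c[0]-396)/3.3+240,c[1]/3.3+160])
    print(n,'base',u,ray(K,T,u,0.0))
print(tool()[1].round(3))
E
```

```text
f4 [203.82 190.33] [23.2 24. ] 76 [0.5189 0.2177 0.164 ] manual [0.5182 0.217  0.164 ]
f2 [141.91 232.32] [14.7 15.4] 80 [0.4234 0.3719 0.122 ] manual [0.4225 0.3702 0.122 ]
f3 [330.57 198.06] [18.5 19.3] 78 [ 0.5027 -0.0878  0.144 ] manual [ 0.5017 -0.0893  0.144 ]
f1 [264.72 228.5 ] [ 9.9 11.2] 80 [0.4338 0.0731 0.1   ] manual [0.4323 0.0712 0.1   ]
stack [ 0.42048785 -0.28477236  0.082     ]
f4 base [212.27272727 201.81818182] [0.51891003 0.21685564 0.        ]
f2 base [154.39393939 236.66666667] [0.42414851 0.37103159 0.        ]
f3 base [324.54545455 207.27272727] [ 0.50268583 -0.09070286  0.        ]
f1 base [265.45454545 232.72727273] [0.43332905 0.07170861 0.        ]
[[-0.001  0.903  0.43 ]
 [ 0.001  0.43  -0.903]
 [-1.    -0.    -0.001]]
```

```bash
python3 - <<'E'
from h import *
K,T=cam('top'); d=np.load('pics/top0.npy')
v,u=np.mgrid[0:420,0:560]; c=np.stack([(u-K[0,2])/K[0,0]*d,(v-K[1,2])/K[1,1]*d,d],-1); w=c@T[:3,:3].T+T[:3,3]
# height map near stack
for y in np.arange(-.14,-.46,-.02):
    row=[]
    for x in np.arange(.26,.62,.03):
        m=(abs(w[...,0]-x)<.015)&(abs(w[...,1]-y)<.01)&(d>0); row.append('%4d'%(w[...,2][m].max()*1000) if m.any() else '  --')
    print('%.2f'%y,*row)
m=(abs(w[...,0]-.42)<.05)&(abs(w[...,1]+.285)<.05)&(w[...,2]>.076)&(w[...,2]<.09)
print(w[m].mean(0), m.sum(), d[int(229),int(265)])
go((.42,-.285,.25),np.radians(-64.5)); go((.42,-.285,.25),np.radians(90))
E
```

```text
-0.14 -884 -891  -72   21   24   21    6    7   27    6    6    5
-0.16 -889 -886  -73   16   21   16    4    6    4    6    5    5
-0.18 -886 -892  -73    5    6    4    5    4    6    7    6    6
-0.20 -886 -887  -72    5    5    5    4    3    6    5    7    5
-0.22 -886 -887  -73    6    6    3    6    3    5    6    5    9
-0.24 -890 -889  -74    6    5    5    3    9   13    9   11    4
-0.26 -888 -883  -73    5    4   82   71    6    8   10    9    9
-0.28 -888 -888  -72    7   45   84   85    6    6    5    4    5
-0.30 -884 -882  -71    7   40   86   87    4    5    7    4    4
-0.32 -889 -886  -69    4    5   41    3    7    5    9    4    5
-0.34 -890 -885  -73    5    4    5    6    6    5  122    6  121
-0.36 -886 -892  -71    4    5    3    5    5  132  133  134  132
-0.38 -884 -887  -71    5    4    5    5    5  129  131  129  129
-0.40 -890 -879  -68    5    5    4    5   55  125  126  126  123
-0.42 -881 -887  -71    5    5    6    5   61  123  122  125  123
-0.44 -887 -887  -71    3    6    5    4    6  123  125  123  125
[ 0.42121173 -0.2836807   0.0816248 ] 108 1.2496245
shift cm [ -0.67  25.65 -18.67] rot [-0.  -0.1  0. ]
shift cm [ -0.67  25.65 -18.67] rot [25.5 -0.1  0. ]
```

```bash
python3 -m jog '[[0,13,-9.5,-60,0,0,1],[-0.6,25.6,-18.7,-124.5,0,0,1],[-0.6,25.6,-18.7,-124.5,0,0,1],[-0.6,25.6,-18.7,-124.5,0,0,1],[-0.6,25.6,-18.7,-124.5,0,0,1],[-0.6,25.6,-18.7,-124.5,0,0,1],[-0.6,25.6,-18.7,-124.5,0,0,1],[-0.6,25.6,-18.7,-124.5,0,0,1],[-0.6,25.6,-18.7,-124.5,0,0,1],[-0.6,25.6,-18.7,-124.5,0,0,1],[-0.6,25.6,-18.7,-124.5,0,0,1],[-0.6,25.6,-18.7,-124.5,0,0,1],[-0.6,25.6,-18.7,-124.5,0,0,1],[-0.6,25.6,-18.7,-124.5,0,0,1],[-0.6,25.6,-18.7,-124.5,0,0,1],[-0.6,25.6,-18.7,-124.5,0,0,1],[-0.6,25.6,-18.7,-124.5,0,0,1],[-0.6,25.6,-18.7,-124.5,0,0,1],[-0.6,25.6,-18.7,-124.5,0,0,1],[-0.6,25.6,-18.7,-124.5,0,0,1]]'
python3 - <<'E'
from h import *
print(bot.observe()['joint_positions'].round(2)); go((.4212,-.2837,.2),np.radians(60))
grab('wrist','w1')
E
```

```text
time: 1.82
tool_pos: [0.4193, -0.2853, 0.2496]
ee_rot: [1.431, 1.57, 2.475]
ft_force: [0.3, 0.0, -0.5]
finger_gap: 0.998
[ 0.9   0.29 -0.51  1.81  0.16  1.08  1.38]
shift cm [ 4.96 -0.08  0.23] rot [-0.2  0.  -0. ]
```

View pics/w1.png

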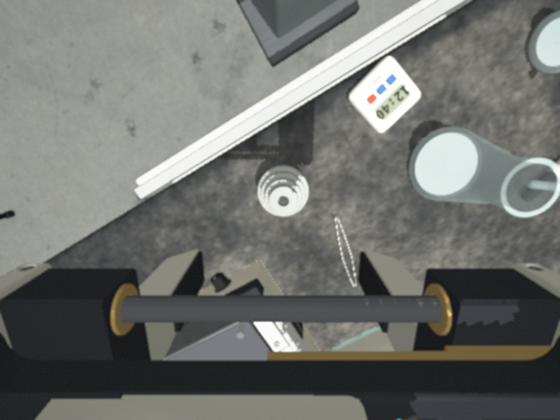

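```bash
python3 - <<'E'
from h import *
p=cv2.imread('pics/w1.png'); K,T=cam('wrist')
q=cv2.resize(p[150:230,240:330],None,fx=8,fy=7.5,interpolation=cv2.INTER_CUBIC)
cv2.imwrite('pics/w1z.png',q)
d=np.load('pics/w1.npy')
v,u=np.mgrid[0:420,0:560]; c=np.stack([(u-K[0,2])/K[0,0]*d,(v-K[1,2])/K[1,1]*d,d],-1); w=c@T[:3,:3].T+T[:3,3]
for lo,hi in [(.077,.087),(.049,.058),(.036,.044)]:
    m=(abs(w[...,0]-.42)<.05)&(abs(w[...,1]+.285)<.05)&(w[...,2]>lo)&(w[...,2]<hi); mm=w[m]
    print(mm.mean(0).round(4),mm.min(0).round(4),mm.max(0).round(4),m.sum(), ((mm.min(0)+mm.max(0))/2).round(4))
print(proj(K,T,[[.4212,-.2837,.082],[.5025,-.088,.144]]))
E
```

```text
[ 0.4204 -0.2833  0.0822] [ 0.405  -0.2992  0.0772] [ 0.4365 -0.2678  0.0845] 604 [ 0.4208 -0.2835  0.0808]
[ 0.413  -0.2794  0.0542] [ 0.3952 -0.3095  0.0491] [ 0.4465 -0.2578  0.058 ] 428 [ 0.4208 -0.2836  0.0535]
[ 0.4109 -0.278   0.0402] [ 0.3901 -0.3143  0.0363] [ 0.4518 -0.2527  0.0433] 442 [ 0.421  -0.2835  0.0398]
[[282.72873809 200.57327683]
 [530.4764403  187.58636757]]
```

View pics/w1z.png

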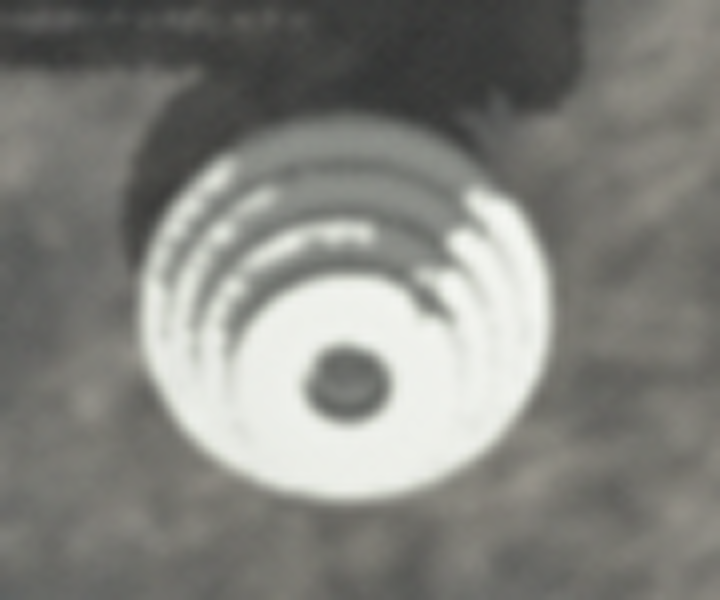

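```bash
python3 -m jog '[[4,-0.1,0.2,0,0,0,1],[8,-0.1,0.2,0,0,0,1],[11,-0.1,0.2,0,0,0,0.6],[13.5,-0.1,0.2,0,0,0,0.5],[15,-0.1,0.2,0,0,0,0.5],[16,-0.1,0.2,0,0,0,0.5],[16,-0.1,0.2,0,0,0,0.4],[16,-0.1,0.2,0,0,0,0.2],[16,-0.1,0.2,0,0,0,0],[16,-0.1,0.2,0,0,0,-0.4],[16,-0.1,0.2,0,0,0,-0.6],[16,-0.1,0.2,0,0,0,-0.6],[16,-0.1,0.2,0,0,0,-0.6]]' 12
python3 - <<'E'
from h import *
grab('scene','s2');grab('wrist','w2')
print(tool()[0],bot.observe()['ft_force'])
E
```

```text
time: 2.95
tool_pos: [0.4216, -0.2843, 0.0902]
ee_rot: [-1.77, 1.57, -0.723]
ft_force: [-0.7, 0.4, 3.5]
finger_gap: 0.335
[ 0.4217016  -0.28427829  0.09022447] [-1.23337312 -0.04899941  4.83815896]
```

View pics/s2.png

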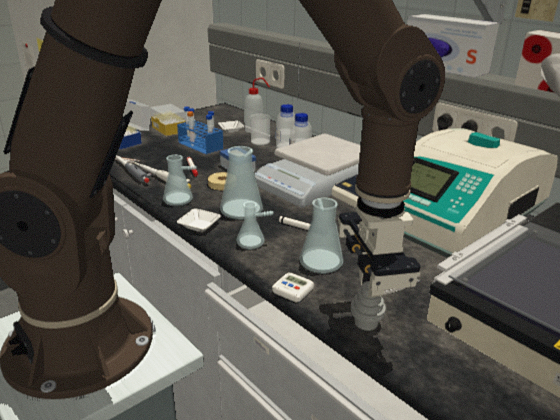

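View pics/w2.png

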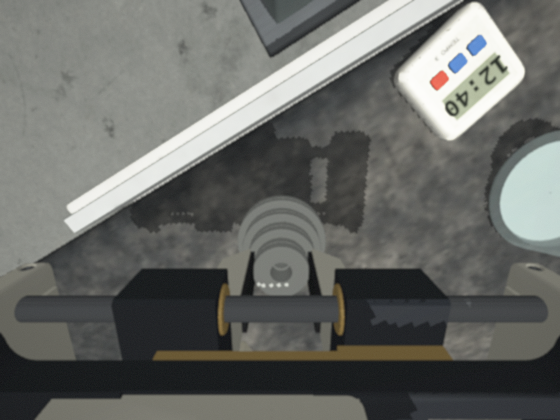

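```bash
python3 -m jog '[[-0.3,0,0,0,0,0,-0.6],[-0.8,0,0,0,0,0,-0.6],[-1.5,0,0,0,0,0,-0.6],[-2.5,0,0,0,0,0,-0.6],[-4,0,0,0,0,0,-0.6],[-6,0,0,0,0,0,-0.6],[-9,0,0,0,0,0,-0.6],[-9,0,0,0,0,0,-0.6]]' 12
python3 - <<'E'
from h import *
p,d=grab('scene','s3');grab('wrist','w3')
cv2.imwrite('pics/s3z.png',cv2.resize(p[180:380,280:480,::-1],None,fx=3,fy=3))
print(tool()[0],bot.observe()['ft_force'])
E
```

```text
time: 3.72
tool_pos: [0.424, -0.2849, 0.1853]
ee_rot: [-1.585, 1.563, -0.538]
ft_force: [1.2, -0.5, 0.1]
finger_gap: 0.333
[ 0.42219534 -0.28448412  0.18150491] [-0.42116315 -0.03390505 -0.03438693]
```

View pics/s3z.png

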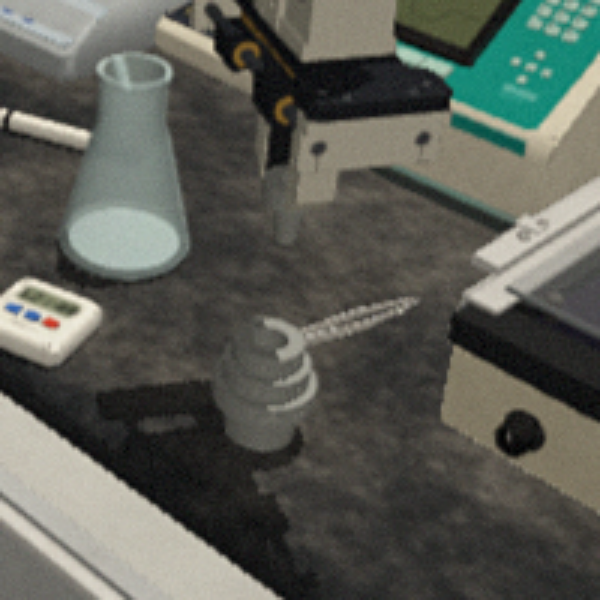

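View pics/w3.png

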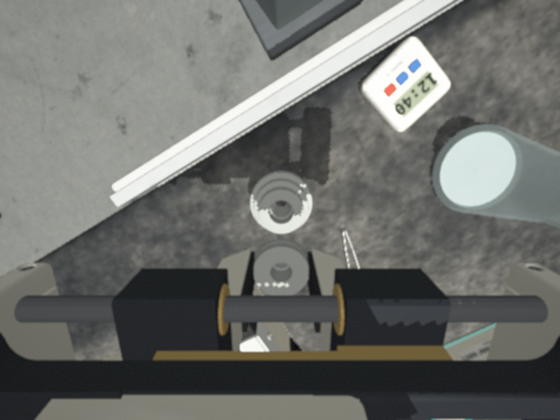

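```bash
cat >> h.py <<'E'
def obs_cone(p,c,r,dx):
    """cone top ring centre px c -> tool yz at tool x=dx"""
    i=viewer.camera_info('wrist'); K=np.array(i['K']); T=np.array(i['tool_from_camera'])
    d=T[:3,:3]@np.linalg.inv(K)@np.array([c[0],c[1],1.]); o=T[:3,3]; return o+d*(dx-o[0])/d[0]
E
python3 - <<'E'
from h import *
p=cv2.imread('pics/w3.png')
cv2.imwrite('pics/w3z.png',cv2.resize(p[230:330,225:335],None,fx=7,fy=6))
print(obs_cone(p,(281,271),0,.008))
print(viewer.camera_info('wrist')['tool_from_camera'])
go((.4335,.0725,.2),np.radians(60))
E
```

```text
[0.008      0.00128775 0.00010141]
[[-9.93445854e-04 -3.03379596e-01  9.52869264e-01 -1.41439356e-01]
 [-2.56276159e-04 -9.52869625e-01 -3.03379979e-01  8.26288230e-02]
 [ 9.99999474e-01 -5.45589257e-04  8.68875421e-04 -1.60294797e-04]
 [ 0.00000000e+00  0.00000000e+00  0.00000000e+00  1.00000000e+00]]
shift cm [-1.92 16.88 31.47] rot [-0.  -0.   0.2]
```

View pics/w3z.png

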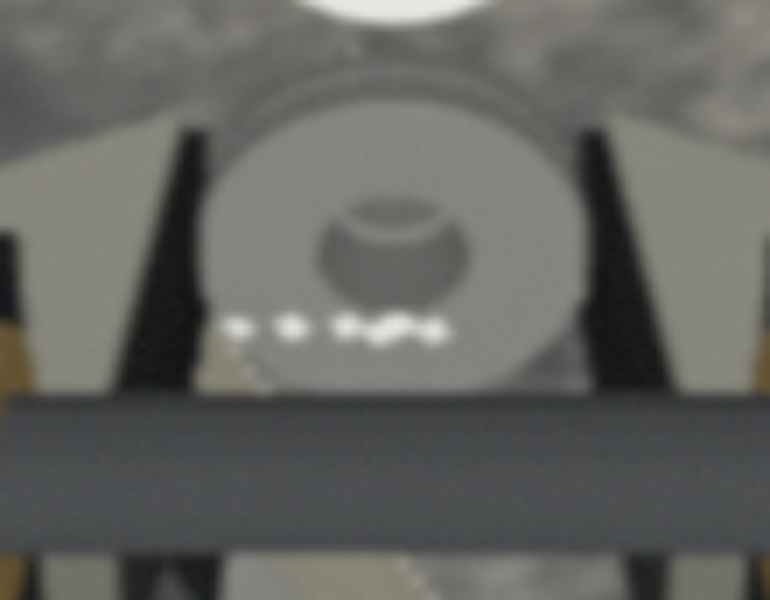

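```bash
python3 -m jog '[[-1.9,1,2,0,0,0,-0.6],[-1.9,2.5,5,0,0,0,-0.6],[-1.9,4.2,8,0,0,0,-0.6],[-1.9,6,11.2,0,0,0,-0.6],[-1.9,7.7,14.5,0,0,0,-0.6],[-1.9,9.4,17.7,0,0,0,-0.6],[-1.9,11.1,21,0,0,0,-0.6],[-1.9,12.8,24,0,0,0,-0.6],[-1.9,14.4,27,0,0,0,-0.6],[-1.9,15.7,29.5,0,0,0,-0.6],[-1.9,16.5,31,0,0,0,-0.6],[-1.9,16.8,31.5,0,0,0,-0.6],[-1.9,16.8,31.5,0,0,0,-0.6],[-1.9,16.8,31.5,0,0,0,-0.6],[-1.9,16.8,31.5,0,0,0,-0.6]]' 12
python3 - <<'E'
from h import *
p,d=grab('wrist','w4'); K,T=cam('wrist'); print(proj(K,T,[[.4335,.0725,.1]]))
go((.4335,.0725,.17),np.radians(60)); print(bot.observe()['joint_positions'].round(2))
E
```

```text
time: 5.07
tool_pos: [0.4333, 0.0711, 0.1983]
ee_rot: [2.815, 1.57, -2.423]
ft_force: [-0.2, -0.8, 0.4]
finger_gap: 0.342
[[282.25289603 220.07276298]]
shift cm [2.84 0.07 0.13] rot [-0.2 -0.1 -0. ]
[ 0.3   0.26 -0.69  2.02  0.21  0.93  0.54]
```

View pics/w4.png

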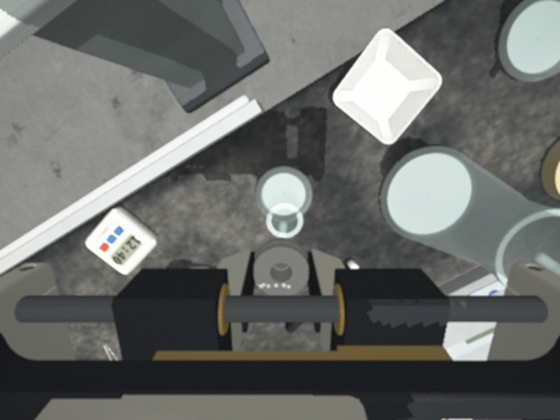

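```bash
python3 - <<'E'
from h import *
p=cv2.imread('pics/w4.png')[:,:,::-1].copy(); K,T=cam('wrist')
cv2.imwrite('pics/w4z.png',cv2.resize(p[190:290,240:330,::-1],None,fx=6,fy=6))
e,k=ringfit(p,(284.5,220),17); print(e,k,ray(K,T,e[0],.1),ray(K,T,(284,220.3),.1))
E
```

```text
((284.5358581542969, 220.14907836914062), (29.688169479370117, 31.638338088989258), 85.46971130371094) 75 [0.43453856 0.07415002 0.1       ] [0.43442667 0.07368663 0.1       ]
```

View pics/w4z.png

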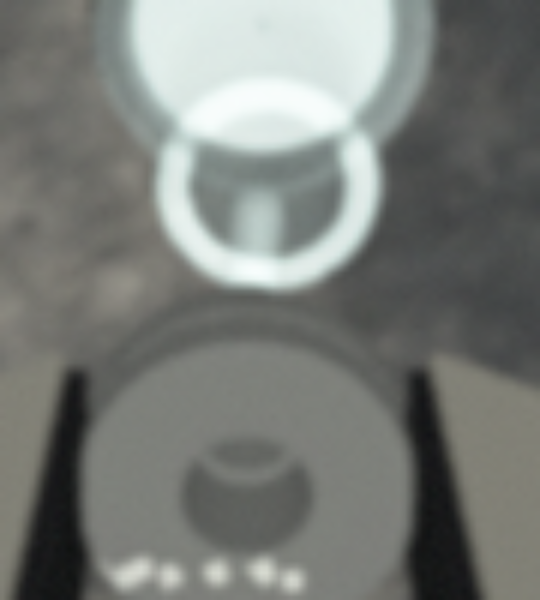

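```bash
python3 - <<'E'
from h import *
go((.4352,.0732,.130),np.radians(60))
E
```

```text
shift cm [ 6.84 -0.05  0.28] rot [-0.2 -0.1 -0. ]
```

```bash
python3 -m jog '[[1,-0.1,0.3,0,0,0,-0.6],[2.5,-0.1,0.3,0,0,0,-0.6],[4,-0.1,0.3,0,0,0,-0.6],[5,-0.1,0.3,0,0,0,-0.6],[5,-0.1,0.3,0,0,0,-0.6],[5,-0.1,0.3,0,0,0,-0.6]]' 12
python3 - <<'E'
from h import *
go((.4352,.0732,.124),np.radians(60))
p,d=grab('wrist','w5'); K,T=cam('wrist')
cv2.imwrite('pics/w5z.png',cv2.resize(p[190:310,220:340,::-1],None,fx=5,fy=5))
E
```

```text
time: 5.62
tool_pos: [0.4356, 0.0746, 0.1482]
ee_rot: [2.137, 1.569, -3.1]
ft_force: [-0.4, -0.3, -0.4]
finger_gap: 0.336
shift cm [ 2.42 -0.04 -0.14] rot [-0.  -0.  -0.1]
```

View pics/w5z.png

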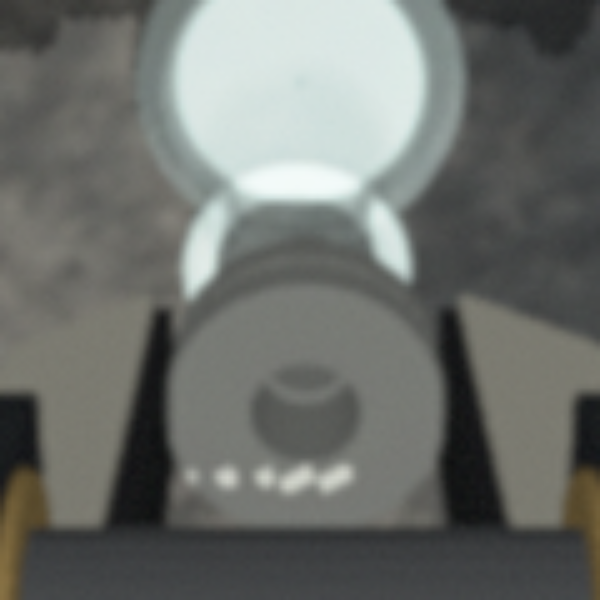

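```bash
python3 -m jog '[[0.5,-0.1,-0.1,0,0,0,-0.6],[1,-0.1,-0.1,0,0,0,-0.6],[1.4,-0.1,-0.1,0,0,0,-0.6],[1.8,-0.1,-0.1,0,0,0,-0.6],[2.1,-0.1,-0.1,0,0,0,-0.6],[2.3,-0.1,-0.1,0,0,0,-0.6],[2.3,-0.1,-0.1,0,0,0,-0.6],[2.3,-0.1,-0.1,0,0,0,-0.6]]' 12
python3 - <<'E'
from h import *
go((.4352,.0732,.122),np.radians(60))
p,d=grab('wrist','w6'); K,T=cam('wrist')
p2,d=grab('scene','s6')
a=cv2.resize(p[190:310,220:340,::-1],(400,400));b=cv2.resize(p2[150:270,190:310,::-1],(400,400))
cv2.imwrite('pics/w6z.png',np.hstack([a,b])); print(bot.observe()['ft_force'])
E
```

```text
time: 6.33
tool_pos: [0.4362, 0.0736, 0.1257]
ee_rot: [2.132, 1.571, -3.104]
ft_force: [-0.4, 0.0, 0.0]
finger_gap: 0.339
shift cm [ 0.37  0.07 -0.08] rot [-0. -0. -0.]
[ 0.2155898  -0.32191635  0.14770176]
```

View pics/w6z.png

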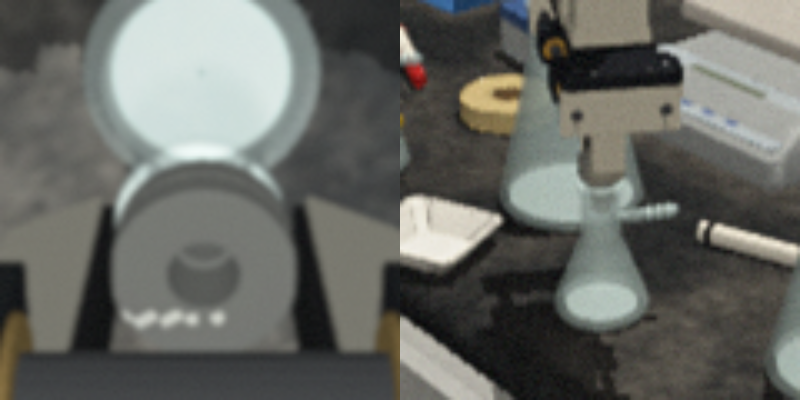

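```bash
python3 -m jog '[[0.1,0.1,-0.1,0,0,0,-0.6],[0.2,0.1,-0.1,0,0,0,-0.6],[0.3,0.1,-0.1,0,0,0,-0.6],[0.3,0.1,-0.1,0,0,0,-0.6],[0.3,0.1,-0.1,0,0,0,-0.2],[0.3,0.1,-0.1,0,0,0,0],[0.3,0.1,-0.1,0,0,0,0.2],[0.3,0.1,-0.1,0,0,0,0.3],[0.3,0.1,-0.1,0,0,0,0.3],[0,0.1,-0.1,0,0,0,0.3],[-2,0.1,-0.1,0,0,0,0.3],[-5,0.1,-0.1,0,0,0,0.3],[-8,0.1,-0.1,0,0,0,0.3],[-8,0.1,-0.1,0,0,0,0.3]]' 12
python3 - <<'E'
from h import *
go((.4212,-.2837,.2),np.radians(60))
p,d=grab('wrist','w7'); K,T=cam('wrist')
p2,d=grab('scene','s7')
a=cv2.resize(p[190:310,220:340,::-1],(400,400));b=cv2.resize(p2[150:270,190:310,::-1],(400,400))
cv2.imwrite('pics/w7z.png',np.hstack([a,b])); print(bot.observe()['ft_force'])
E
```

```text
time: 7.6
tool_pos: [0.4373, 0.0744, 0.2106]
ee_rot: [-0.883, 1.564, 0.165]
ft_force: [1.0, 0.6, -0.1]
finger_gap: 0.649
shift cm [  1.01 -16.5  -31.83] rot [0.  0.3 0.3]
[ 0.30113956  0.57603286 -0.28747445]
```

View pics/w7z.png

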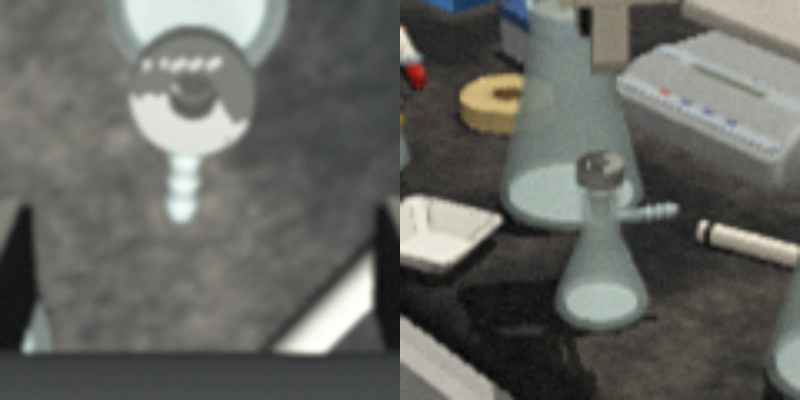

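```bash
python3 -m jog '[[0,-1,-2,0,0,0,0.5],[0,-2.6,-5,0,0,0,0.5],[0,-4.4,-8.5,0,0,0,0.5],[0,-6.3,-12,0,0,0,0.5],[0,-8.2,-15.7,0,0,0,0.5],[0,-10,-19.3,0,0,0,0.5],[0,-11.8,-22.8,0,0,0,0.5],[0.3,-13.6,-26,0,0,0,0.5],[0.6,-15,-28.8,0,0,0,0.5],[1,-16,-30.8,0,0,0,0.5],[1,-16.5,-31.8,0,0,0,0.5],[1,-16.5,-31.8,0,0,0,0.5],[1,-16.5,-31.8,0,0,0,0.5]]' 12
python3 - <<'E'
from h import *
p,d=grab('wrist','w8'); K,T=cam('wrist')
v,u=np.mgrid[0:420,0:560]; c=np.stack([(u-K[0,2])/K[0,0]*d,(v-K[1,2])/K[1,1]*d,d],-1); w=c@T[:3,:3].T+T[:3,3]
for lo,hi in [(.063,.072),(.036,.044)]:
    m=(abs(w[...,0]-.42)<.05)&(abs(w[...,1]+.285)<.05)&(w[...,2]>lo)&(w[...,2]<hi); mm=w[m]
    print(mm.min(0).round(4),mm.max(0).round(4),m.sum(), ((mm.min(0)+mm.max(0))/2).round(4))
cv2.imwrite('pics/w8z.png',cv2.resize(p[150:270,220:340,::-1],(500,500)))
go((.4210,-.2835,.0762),np.radians(60))
E
```

```text
time: 8.78
tool_pos: [0.4186, -0.2836, 0.1951]
ee_rot: [1.096, 1.569, 2.143]
ft_force: [0.1, 0.4, 0.2]
finger_gap: 0.746
[ 0.4005 -0.3035  0.0631] [ 0.442  -0.262   0.0712] 1126 [ 0.4213 -0.2828  0.0671]
[ 0.3905 -0.3138  0.0364] [ 0.4523 -0.252   0.044 ] 640 [ 0.4214 -0.2829  0.0402]
shift cm [11.93 -0.23  0.03] rot [ 0.1  0.1 -0.1]
```

View pics/w8z.png

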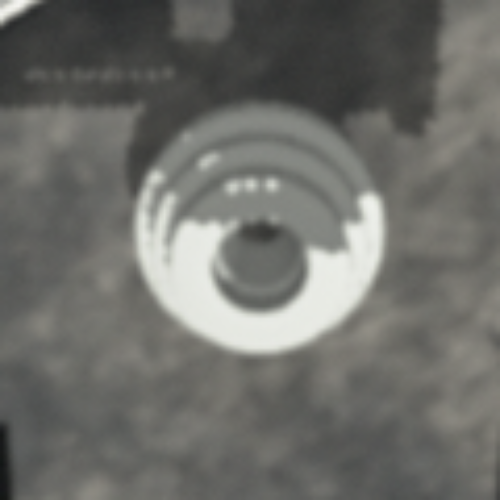

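```bash
python3 -m jog '[[3,-0.2,0.1,0,0,0,0.5],[6,-0.2,0.1,0,0,0,0.5],[8.5,-0.2,0.1,0,0,0,0.5],[10.3,-0.2,0.1,0,0,0,0.5],[11.4,-0.2,0.1,0,0,0,0.5],[11.9,-0.2,0.1,0,0,0,0.5],[11.9,-0.2,0.1,0,0,0,0.5],[11.9,-0.2,0.1,0,0,0,0.2],[11.9,-0.2,0.1,0,0,0,0],[11.9,-0.2,0.1,0,0,0,-0.3],[11.9,-0.2,0.1,0,0,0,-0.4],[11.9,-0.2,0.1,0,0,0,-0.4],[11.9,-0.2,0.1,0,0,0,-0.4]]' 12
python3 - <<'E'
from h import *
print(bot.observe()['ft_force'],bot.observe()['tool_pos'])
E
python3 -m jog '[[-0.3,0,0,0,0,0,-0.4],[-0.8,0,0,0,0,0,-0.4],[-1.5,0,0,0,0,0,-0.4],[-2.5,0,0,0,0,0,-0.4],[-4,0,0,0,0,0,-0.4],[-6,0,0,0,0,0,-0.4],[-9,0,0,0,0,0,-0.4],[-12,0,0,0,0,0,-0.4],[-14,0,0,0,0,0,-0.4],[-14,0,0,0,0,0,-0.4],[-14,0,0,0,0,0,-0.4]]' 12
python3 - <<'E'
from h import *
p2,d=grab('scene','s9');p,d=grab('wrist','w9')
a=cv2.resize(p2[180:380,280:480,::-1],(390,390)); b=cv2.resize(p[230:310,230:330,::-1],(400,390))
cv2.imwrite('pics/s9z.png',np.hstack([a,b]))
go((.4234,.3717,.22),np.radians(60))
E
```

```text
time: 9.92
tool_pos: [0.4212, -0.2852, 0.0773]
ee_rot: [-1.687, 1.57, -0.641]
ft_force: [-2.2, 0.8, 4.8]
finger_gap: 0.446
[-2.18071623  0.80001549  4.80796369] [ 0.42124785 -0.28517692  0.0772756 ]
time: 10.83
tool_pos: [0.4215, -0.2852, 0.2185]
ee_rot: [-1.701, 1.568, -0.655]
ft_force: [0.2, -0.2, -0.8]
finger_gap: 0.447
shift cm [-0.35 32.58 56.99] rot [-0. -0. -0.]
```

View pics/s9z.png

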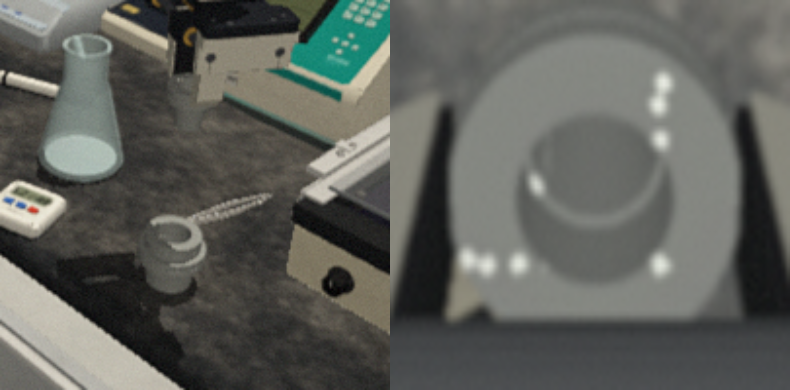

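```bash
python3 -m jog '[[-0.3,1,1.8,0,0,0,-0.4],[-0.3,2.6,4.6,0,0,0,-0.4],[-0.3,4.4,7.8,0,0,0,-0.4],[-0.3,6.3,11,0,0,0,-0.4],[-0.3,8.2,14.3,0,0,0,-0.4],[-0.3,10.1,17.6,0,0,0,-0.4],[-0.3,12,21,0,0,0,-0.4],[-0.3,13.9,24.3,0,0,0,-0.4],[-0.3,15.8,27.6,0,0,0,-0.4],[-0.3,17.7,31,0,0,0,-0.4],[-0.3,19.6,34.3,0,0,0,-0.4],[-0.3,21.5,37.6,0,0,0,-0.4],[-0.3,23.4,41,0,0,0,-0.4],[-0.3,25.3,44.3,0,0,0,-0.4],[-0.3,27.2,47.6,0,0,0,-0.4],[-0.3,29,50.8,0,0,0,-0.4],[-0.3,30.6,53.6,0,0,0,-0.4],[-0.3,31.8,55.6,0,0,0,-0.4],[-0.3,32.6,57,0,0,0,-0.4],[-0.3,32.6,57,0,0,0,-0.4]]' 12
python3 - <<'E'
from h import *
p,d=grab('wrist','w10'); K,T=cam('wrist')
q=proj(K,T,[[.4234,.3717,.122]])[0]; e,k=ringfit(p,q,24)
print(q,e,k,ray(K,T,e[0],.122), bot.observe()['joint_positions'].round(2))
print('cone',obs_cone(p,(281.5,270.6),0,.009))
cv2.imwrite('pics/w10z.png',cv2.resize(p[160:310,205:355,::-1],(600,600)))
E
```

```text
time: 12.6
tool_pos: [0.4219, 0.3753, 0.2184]
ee_rot: [1.666, 1.568, 2.717]
ft_force: [0.0, -0.0, -0.7]
finger_gap: 0.443
[280.02228644 223.55635788] ((279.53564453125, 225.92042541503906), (42.29077911376953, 43.497528076171875), 93.7252426147461) 51 [0.42504237 0.37027828 0.122     ] [-0.28  0.47 -0.75  1.71  0.35  1.1  -0.09]
cone [0.009      0.00099814 0.00038566]
```

View pics/w10z.png

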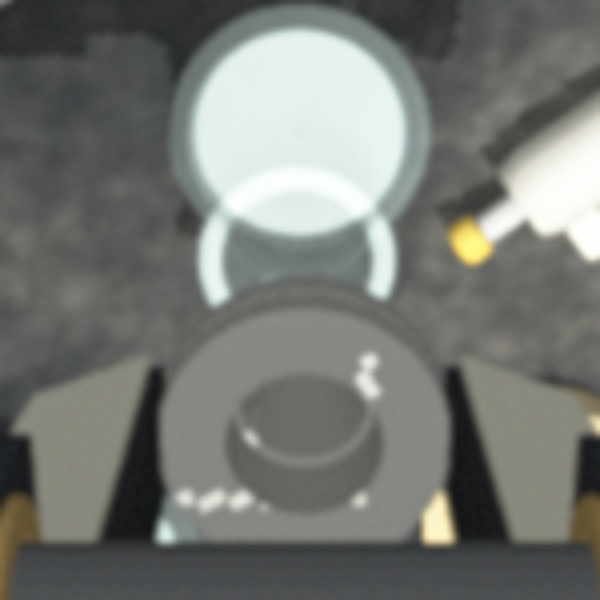

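```bash
python3 - <<'E'
from h import *
K,T=cam('wrist'); print(tool()[0]); p,d=grab('wrist','w11')
q=proj(K,T,[[.4234,.3717,.122]])[0]; e,k=ringfit(p,q,24)
print(q,e,k,ray(K,T,e[0],.122)); print(tool()[0])
go((.4254,.3704,.152),np.radians(60))
E
```

```text
[0.42244727 0.37310093 0.21826123]
[280.02228644 223.55635788] ((281.7415771484375, 225.45736694335938), (43.65657424926758, 46.17205810546875), 151.75770568847656) 51 [0.42561307 0.37211464 0.122     ]
[0.42302575 0.3715348  0.21831163]
shift cm [ 6.63 -0.27  0.04] rot [ 0.1 -0.1 -0.1]
```

```bash
python3 -m jog '[[1,-0.2,0,0,0,0,-0.4],[2,-0.2,0,0,0,0,-0.4],[2.5,-0.2,0,0,0,0,-0.4],[2.5,-0.2,0,0,0,0,-0.4],[2.5,-0.2,0,0,0,0,-0.4],[2.5,-0.2,0,0,0,0,-0.4],[2.5,-0.2,0,0,0,0,-0.4]]' 12
cat > m.py <<'E'
from h import *
import sys
def meas(name,rim,z,r,crop=75):
    K,T=cam('wrist'); p,d=grab('wrist',name); q=proj(K,T,[[rim[0],rim[1],z]])[0]; e,k=ringfit(p,q,r)
    u,v=q.astype(int); v0=max(0,v-crop+25);
    a=cv2.resize(p[v0:v0+2*crop,u-crop:u+crop,::-1],(600,600)); cv2.imwrite('pics/'+name+'z.png',a)
    print('exp',q,'fit',np.round(e[0],2),np.round(e[1],1),k,'world',ray(K,T,e[0],z).round(4),'crop0',u-crop,v0,'scale',300/crop); print('tcp',tool()[0].round(4))
E
python3 - <<'E'
from m import *
meas('w12',(.4245,.371),.122,28)
E
```

```text
time: 13.28
tool_pos: [0.4257, 0.3708, 0.1951]
ee_rot: [-0.304, 1.57, 0.743]
ft_force: [-0.1, -0.3, 0.4]
finger_gap: 0.444
exp [280.0540527  230.06965938] fit [281.6  230.16] [48.9 50.2] 50 world [0.4252 0.372  0.122 ] crop0 205 180 scale 4.0
tcp [0.4257 0.3709 0.1951]
```

View pics/w12z.png

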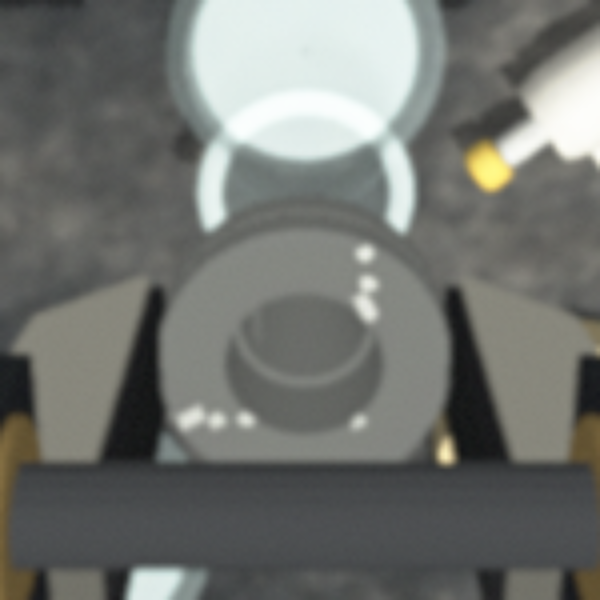

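```bash
python3 -m jog '[[1.2,0,0,0,0,0,-0.4],[2.4,0,0,0,0,0,-0.4],[3.2,0,0,0,0,0,-0.4],[3.8,0,0,0,0,0,-0.4],[4.2,0,0,0,0,0,-0.4],[4.5,0,0,0,0,0,-0.4],[4.7,0,0,0,0,0,-0.4],[4.7,0,0,0,0,0,-0.4],[4.7,0,0,0,0,0,-0.4]]' 12
python3 - <<'E'
from m import *
print(bot.observe()['ft_force']); meas('w13',(.4252,.372),.122,30)
p2,d=grab('scene','s13'); cv2.imwrite('pics/s13z.png',cv2.resize(p2[110:230,120:240,::-1],(500,500)))
E
```

```text
time: 14.08
tool_pos: [0.4256, 0.3709, 0.1479]
ee_rot: [-0.259, 1.57, 0.788]
ft_force: [0.2, -0.3, -0.0]
finger_gap: 0.441
[ 0.23227966 -0.27664981 -0.02413512]
exp [281.97602246 257.5008344 ] fit [280.93 258.49] [64.3 67.8] 45 world [0.4255 0.3711 0.122 ] crop0 206 207 scale 4.0
tcp [0.4257 0.3709 0.148 ]
```

View pics/w13z.png

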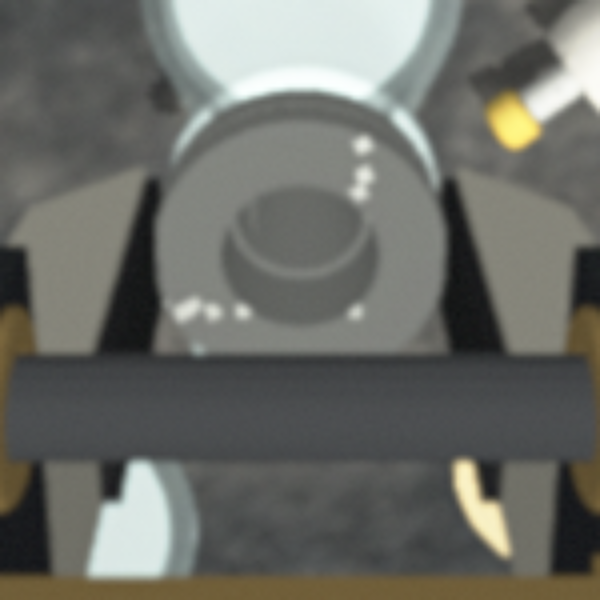

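View pics/s13z.png

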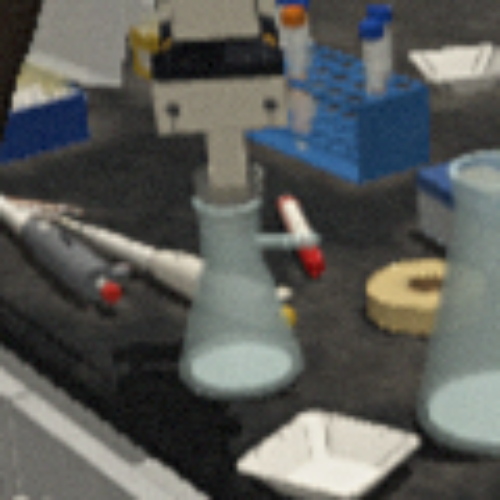

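```bash
python3 -m jog '[[0.1,0,0,0,0,0,-0.4],[0.1,0,0,0,0,0,-0.1],[0.1,0,0,0,0,0,0.1],[0.1,0,0,0,0,0,0.3],[0.1,0,0,0,0,0,0.4],[0.1,0,0,0,0,0,0.5],[0.1,0,0,0,0,0,0.5],[-1,0,0,0,0,0,0.5],[-3,0,0,0,0,0,0.5],[-6,0,0,0,0,0,0.5],[-8,0,0,0,0,0,0.5],[-8,0,0,0,0,0,0.5],[-8,0,0,0,0,0,0.5],[-8,0,0,0,0,0,0.5]]' 12
python3 - <<'E'
from m import *
meas('w14',(.4252,.372),.136,26)
p2,d=grab('scene','s14'); a=cv2.imread('pics/w14z.png');b=cv2.resize(p2[110:230,120:240,::-1],(390,390));cv2.imwrite('pics/s14z.png',np.hstack([cv2.resize(a,(390,390)),b]))
go((.4214,-.2832,.2),np.radians(60))
E
```

```text
time: 15.35
tool_pos: [0.4255, 0.3704, 0.2277]
ee_rot: [-2.479, 1.57, -1.432]
ft_force: [0.6, 0.1, -0.6]
finger_gap: 0.747
exp [282.23421535 222.26615677] fit [281.97 217.07] [46.3 49.4] 57 world [0.4211 0.3741 0.136 ] crop0 207 172 scale 4.0
tcp [0.4253 0.3702 0.2271]
shift cm [  2.77 -32.36 -56.76] rot [-0.  -0.1 -0. ]
```

View pics/s14z.png

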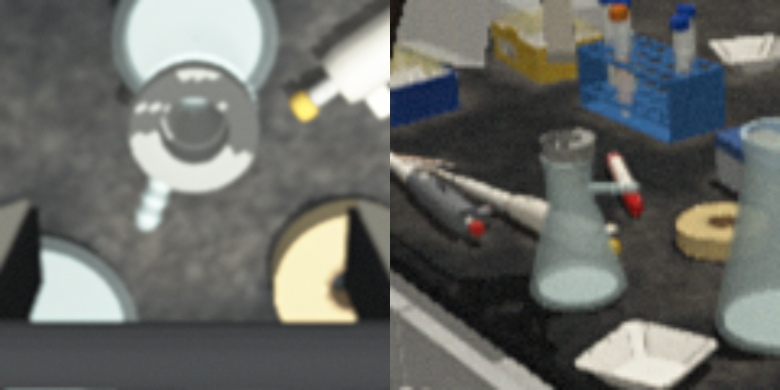

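```bash
python3 -m jog '[[0,-1,-1.8,0,0,0,0.6],[0,-2.6,-4.6,0,0,0,0.6],[0,-4.4,-7.8,0,0,0,0.6],[0,-6.3,-11,0,0,0,0.6],[0,-8.2,-14.3,0,0,0,0.6],[0,-10.1,-17.6,0,0,0,0.6],[0,-12,-21,0,0,0,0.6],[0,-13.9,-24.3,0,0,0,0.6],[0,-15.8,-27.6,0,0,0,0.6],[0,-17.7,-31,0,0,0,0.6],[0,-19.6,-34.3,0,0,0,0.6],[0,-21.5,-37.6,0,0,0,0.6],[0,-23.4,-41,0,0,0,0.6],[0.3,-25.3,-44.3,0,0,0,0.6],[0.8,-27.2,-47.6,0,0,0,0.6],[1.3,-29,-50.8,0,0,0,0.6],[1.8,-30.6,-53.6,0,0,0,0.6],[2.3,-31.8,-55.6,0,0,0,0.6],[2.8,-32.4,-56.8,0,0,0,0.6],[2.8,-32.4,-56.8,0,0,0,0.6]]' 12
python3 -m jog '[[1,0,0,0,0,0,0.6],[2,0,0,0,0,0,0.6],[2,0,0,0,0,0,0.6],[2,0,0,0,0,0,0.6],[2,0,0,0,0,0,0.6]]' 12
python3 - <<'E'
from h import *
K,T=cam('wrist');p,d=grab('wrist','w15')
v,u=np.mgrid[0:420,0:560]; c=np.stack([(u-K[0,2])/K[0,0]*d,(v-K[1,2])/K[1,1]*d,d],-1); w=c@T[:3,:3].T+T[:3,3]
for lo,hi in [(.049,.058),(.036,.044)]:
    m=(abs(w[...,0]-.42)<.05)&(abs(w[...,1]+.285)<.05)&(w[...,2]>lo)&(w[...,2]<hi); mm=w[m]
    print(mm.min(0).round(4),mm.max(0).round(4),m.sum(), ((mm.min(0)+mm.max(0))/2).round(4))
cv2.imwrite('pics/w15z.png',cv2.resize(p[150:290,210:350,::-1],(500,500)))
go((.4214,-.2832,.0625),np.radians(60))
E
```

```text
time: 17.12
tool_pos: [0.4204, -0.2857, 0.1978]
ee_rot: [1.71, 1.568, 2.752]
ft_force: [-0.7, -0.3, -0.5]
finger_gap: 0.797
time: 17.53
tool_pos: [0.4222, -0.2822, 0.1798]
ee_rot: [0.856, 1.571, 1.905]
ft_force: [0.0, 0.6, 0.4]
finger_gap: 0.801
[ 0.3951 -0.3096  0.0491] [ 0.447  -0.2578  0.0565] 1498 [ 0.421  -0.2837  0.0528]
[ 0.3901 -0.3145  0.036 ] [ 0.451  -0.2529  0.044 ] 818 [ 0.4206 -0.2837  0.04  ]
shift cm [11.76  0.05 -0.11] rot [0.1 0.  0. ]
```

View pics/w15z.png

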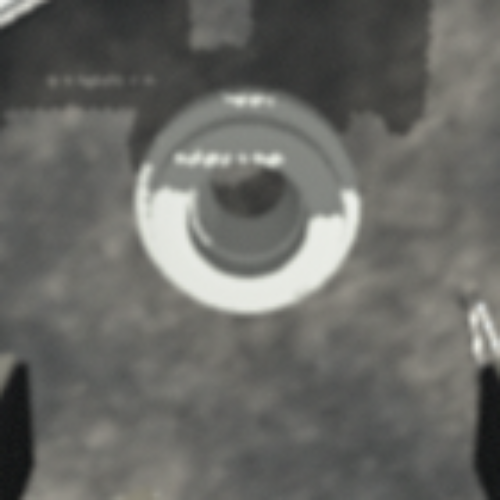

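```bash
python3 -m jog '[[3,0.1,-0.2,0,0,0,0.6],[6,0.1,-0.2,0,0,0,0.6],[8.5,0.1,-0.2,0,0,0,0.6],[10.2,0.1,-0.2,0,0,0,0.6],[11.2,0.1,-0.2,0,0,0,0.6],[11.7,0.1,-0.2,0,0,0,0.6],[11.7,0.1,-0.2,0,0,0,0.5],[11.7,0.1,-0.2,0,0,0,0.3],[11.7,0.1,-0.2,0,0,0,0.1],[11.7,0.1,-0.2,0,0,0,-0.1],[11.7,0.1,-0.2,0,0,0,-0.2],[11.7,0.1,-0.2,0,0,0,-0.2],[11.7,0.1,-0.2,0,0,0,-0.2]]' 12
python3 -m jog '[[-0.3,0,0,0,0,0,-0.2],[-0.8,0,0,0,0,0,-0.2],[-1.5,0,0,0,0,0,-0.2],[-2.5,0,0,0,0,0,-0.2],[-4,0,0,0,0,0,-0.2],[-6,0,0,0,0,0,-0.2],[-9,0,0,0,0,0,-0.2],[-12,0,0,0,0,0,-0.2],[-15,0,0,0,0,0,-0.2],[-17,0,0,0,0,0,-0.2],[-17.5,0,0,0,0,0,-0.2],[-17.5,0,0,0,0,0,-0.2],[-17.5,0,0,0,0,0,-0.2]]' 12
python3 - <<'E'
from h import *
p2,d=grab('scene','s16');p,d=grab('wrist','w16')
a=cv2.resize(p2[180:380,280:480,::-1],(390,390)); b=cv2.resize(p[220:320,230:330,::-1],(400,400))[:390]
cv2.imwrite('pics/s16z.png',np.hstack([a,b]))
go((.5025,-.088,.24),np.radians(60))
E
```

```text
time: 18.67
tool_pos: [0.4207, -0.2848, 0.0636]
ee_rot: [-1.694, 1.569, -0.647]
ft_force: [0.4, -1.2, 7.6]
finger_gap: 0.567
time: 19.75
tool_pos: [0.4196, -0.2843, 0.2375]
ee_rot: [2.37, 1.57, -2.866]
ft_force: [0.1, -0.5, -0.9]
finger_gap: 0.563
shift cm [-0.34  2.6  21.14] rot [-0.   0.  -0.1]
```

View pics/s16z.png

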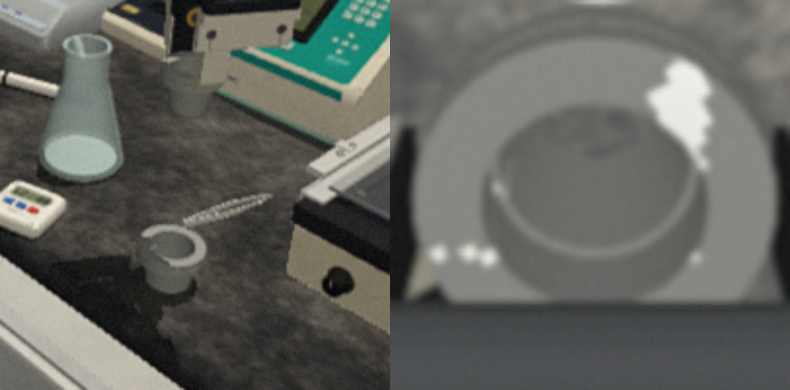

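```bash
python3 -m jog '[[-0.3,0.2,1.5,0,0,0,-0.2],[-0.3,0.5,4,0,0,0,-0.2],[-0.3,0.8,7,0,0,0,-0.2],[-0.3,1.3,10.3,0,0,0,-0.2],[-0.3,1.7,13.5,0,0,0,-0.2],[-0.3,2.1,16.7,0,0,0,-0.2],[-0.3,2.4,19,0,0,0,-0.2],[-0.3,2.6,20.6,0,0,0,-0.2],[-0.3,2.6,21.1,0,0,0,-0.2],[1,2.6,21.1,0,0,0,-0.2],[1.5,2.6,21.1,0,0,0,-0.2],[1.5,2.6,21.1,0,0,0,-0.2],[1.5,2.6,21.1,0,0,0,-0.2],[1.5,2.6,21.1,0,0,0,-0.2],[1.5,2.6,21.1,0,0,0,-0.2]]' 12
python3 - <<'E'
from m import *
meas('w17',(.5025,-.088),.144,36)
print(obs_cone(0,(281.4,271.3),0,.0096))
E
```

```text
time: 21.1
tool_pos: [0.5032, -0.0892, 0.2231]
ee_rot: [-1.56, 1.57, -0.514]
ft_force: [0.2, 1.2, -0.1]
finger_gap: 0.564
exp [281.64036383 227.27482599] fit [280.83 227.74] [55.1 57.8] 39 world [ 0.5025 -0.0887  0.144 ] crop0 206 177 scale 4.0
tcp [ 0.5032 -0.0891  0.2231]
[0.0096     0.00022703 0.00033185]
```

View pics/w17z.png

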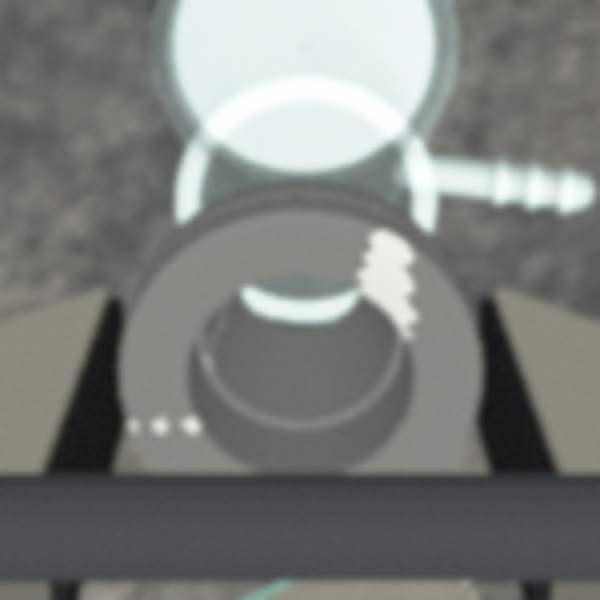

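```bash
python3 - <<'E'
from m import *
K,T=cam('wrist')
r=ray(K,T,(282.1,226.6),.144); print(r)
_,M,_=tool()
c=M@np.array([0,.0006,0.0001]); print(c)
go(r-c+[0,0,.172-.144],np.radians(60))
E
```

```text
[ 0.50226461 -0.0872861   0.144     ]
[-4.69224731e-04  3.87076239e-04 -3.70162635e-07]
shift cm [5.11 0.12 0.1 ] rot [-0.1  0.   0. ]
```

```bash
python3 -m jog '[[1,0.1,0.1,0,0,0,-0.2],[2.2,0.1,0.1,0,0,0,-0.2],[3.2,0.1,0.1,0,0,0,-0.2],[4,0.1,0.1,0,0,0,-0.2],[4.5,0.1,0.1,0,0,0,-0.2],[4.8,0.1,0.1,0,0,0,-0.2],[5,0.1,0.1,0,0,0,-0.2],[5,0.1,0.1,0,0,0,-0.2],[5,0.1,0.1,0,0,0,-0.2]]' 12
python3 - <<'E'
from m import *
print(bot.observe()['ft_force']); meas('w18',(.5023,-.0873),.144,36)
p2,d=grab('scene','s18'); a=cv2.imread('pics/w18z.png');b=cv2.resize(p2[160:280,260:380,::-1],(390,390));cv2.imwrite('pics/s18z.png',np.hstack([cv2.resize(a,(390,390)),b]))
E
```

```text
time: 21.9
tool_pos: [0.503, -0.0873, 0.173]
ee_rot: [-1.11, 1.57, -0.063]
ft_force: [-0.5, 0.4, -0.1]
finger_gap: 0.565
[-0.46883603  0.35495138 -0.0560603 ]
exp [280.20091648 255.83586955] fit [277.66 256.66] [73.2 78.9] 29 world [ 0.502 -0.089  0.144] crop0 205 205 scale 4.0
tcp [ 0.503  -0.0873  0.1731]
```

View pics/s18z.png

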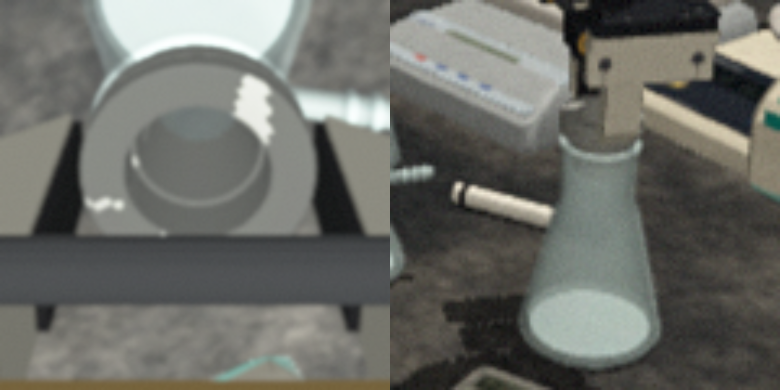

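```bash
python3 -m jog '[[0.1,0,0,0,0,0,-0.2],[0.2,0,0,0,0,0,-0.2],[0.3,0,0,0,0,0,-0.2],[0.3,0,0,0,0,0,-0.2],[0.3,0,0,0,0,0,0.1],[0.3,0,0,0,0,0,0.3],[0.3,0,0,0,0,0,0.5],[0.3,0,0,0,0,0,0.6],[0.3,0,0,0,0,0,0.6],[-1,0,0,0,0,0,0.6],[-3,0,0,0,0,0,0.6],[-5.5,0,0,0,0,0,0.6],[-6.5,0,0,0,0,0,0.6],[-6.5,0,0,0,0,0,0.6],[-6.5,0,0,0,0,0,0.6]]' 12
python3 - <<'E'
from m import *
meas('w19',(.5023,-.0873),.158,36)
p2,d=grab('scene','s19'); a=cv2.imread('pics/w19z.png');b=cv2.resize(p2[160:280,260:380,::-1],(390,390));cv2.imwrite('pics/s19z.png',np.hstack([cv2.resize(a,(390,390)),b]))
go((.4210,-.2837,.2),np.radians(60))
E
```

```text
time: 23.25
tool_pos: [0.5028, -0.0875, 0.2376]
ee_rot: [-1.569, 1.57, -0.523]
ft_force: [0.3, 0.8, 0.2]
finger_gap: 0.805
exp [280.58171732 227.75504384] fit [281.95 217.26] [65.6 74.8] 28 world [ 0.4952 -0.082   0.158 ] crop0 205 177 scale 4.0
tcp [ 0.5023 -0.0875  0.2369]
shift cm [  3.67  -2.81 -21.04] rot [-0.  -0.  -0.1]
```

View pics/s19z.png

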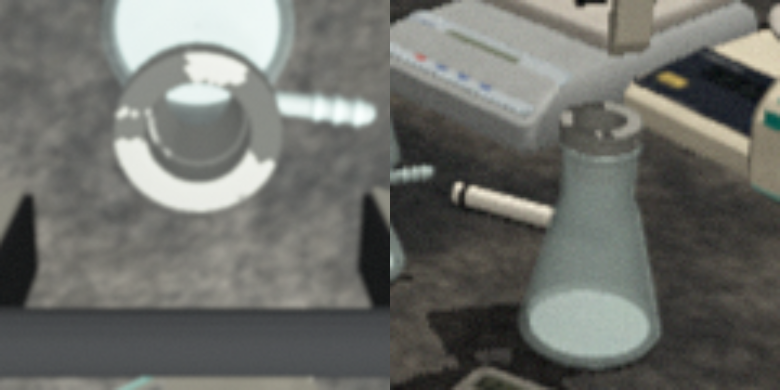

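```bash
python3 -m jog '[[0,-0.2,-1.5,0,0,0,1],[0,-0.5,-4,0,0,0,1],[0,-1,-7,0,0,0,1],[0,-1.4,-10.3,0,0,0,1],[0,-1.8,-13.5,0,0,0,1],[0.5,-2.2,-16.7,0,0,0,1],[1.5,-2.5,-19,0,0,0,1],[3,-2.8,-20.6,0,0,0,1],[4,-2.8,-21,0,0,0,1],[5.5,-2.8,-21,0,0,0,1],[5.5,-2.8,-21,0,0,0,1],[5.5,-2.8,-21,0,0,0,1],[5.5,-2.8,-21,0,0,0,1],[5.5,-2.8,-21,0,0,0,1]]' 12
python3 - <<'E'
from h import *
K,T=cam('wrist');p,d=grab('wrist','w20')
v,u=np.mgrid[0:420,0:560]; c=np.stack([(u-K[0,2])/K[0,0]*d,(v-K[1,2])/K[1,1]*d,d],-1); w=c@T[:3,:3].T+T[:3,3]
for lo,hi in [(.036,.044)]:
    m=(abs(w[...,0]-.42)<.05)&(abs(w[...,1]+.285)<.05)&(w[...,2]>lo)&(w[...,2]<hi); mm=w[m]
    print(mm.min(0).round(4),mm.max(0).round(4),m.sum(), ((mm.min(0)+mm.max(0))/2).round(4))
cv2.imwrite('pics/w20z.png',cv2.resize(p[150:310,200:360,::-1],(500,500)))
go((.4210,-.2837,.0490),np.radians(60))
E
```

```text
time: 24.52
tool_pos: [0.4227, -0.2826, 0.1834]
ee_rot: [-1.387, 1.57, -0.338]
ft_force: [0.4, 0.3, 0.5]
finger_gap: 0.999
[ 0.3901 -0.3148  0.036 ] [ 0.4521 -0.2529  0.0425] 1644 [ 0.4211 -0.2838  0.0393]
shift cm [13.45  0.11 -0.16] rot [0.  0.  0.1]
```

View pics/w20z.png

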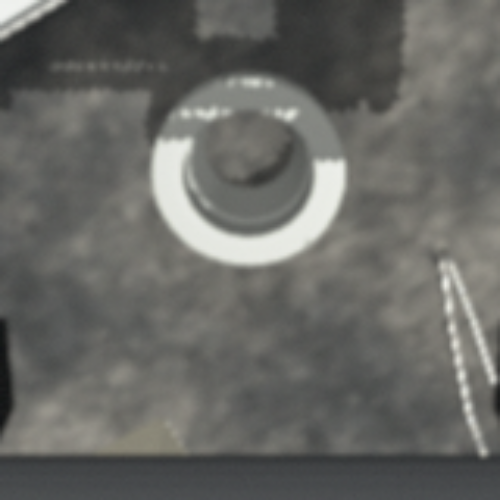

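```bash
python3 -m jog '[[3,0.1,-0.2,0,0,0,1],[6,0.1,-0.2,0,0,0,1],[9,0.1,-0.2,0,0,0,1],[11,0.1,-0.2,0,0,0,1],[12.4,0.1,-0.2,0,0,0,1],[13.4,0.1,-0.2,0,0,0,1],[13.4,0.1,-0.2,0,0,0,0.8],[13.4,0.1,-0.2,0,0,0,0.6],[13.4,0.1,-0.2,0,0,0,0.4],[13.4,0.1,-0.2,0,0,0,0.2],[13.4,0.1,-0.2,0,0,0,0.1],[13.4,0.1,-0.2,0,0,0,0.1],[13.4,0.1,-0.2,0,0,0,0.1]]' 12
python3 -m jog '[[-0.3,0,0,0,0,0,0.1],[-0.8,0,0,0,0,0,0.1],[-1.5,0,0,0,0,0,0.1],[-2.5,0,0,0,0,0,0.1],[-4,0,0,0,0,0,0.1],[-6,0,0,0,0,0,0.1],[-9,0,0,0,0,0,0.1],[-12,0,0,0,0,0,0.1],[-15,0,0,0,0,0,0.1],[-18,0,0,0,0,0,0.1],[-20.5,0,0,0,0,0,0.1],[-21.5,0,0,0,0,0,0.1],[-21.5,0,0,0,0,0,0.1],[-21.5,0,0,0,0,0,0.1]]' 12
python3 - <<'E'
from h import *
p2,d=grab('scene','s21');p,d=grab('wrist','w21')
a=cv2.resize(p2[180:380,280:480,::-1],(390,390)); b=cv2.resize(p[220:320,230:330,::-1],(400,400))[:390]
cv2.imwrite('pics/s21z.png',np.hstack([a,b]))
go((.519,.2175,.265),np.radians(60))
E
```

```text
time: 25.65
tool_pos: [0.4206, -0.2848, 0.0496]
ee_rot: [-1.696, 1.569, -0.65]
ft_force: [-0.6, -0.7, 7.3]
finger_gap: 0.67
time: 26.82
tool_pos: [0.4198, -0.2844, 0.2637]
ee_rot: [-2.149, 1.57, -1.102]
ft_force: [0.8, -0.1, -0.2]
finger_gap: 0.672
shift cm [-0.23 16.45 48.42] rot [-0.   0.  -0.1]
```

View pics/s21z.png

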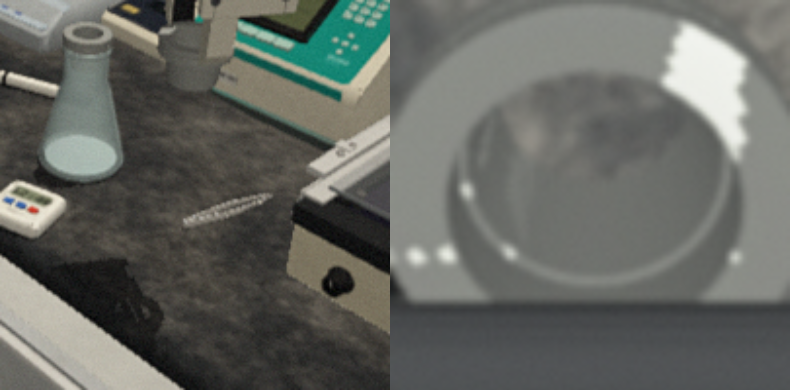

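```bash
python3 -m jog '[[-0.2,0.5,1.5,0,0,0,0.1],[-0.2,1.4,4,0,0,0,0.1],[-0.2,2.4,7,0,0,0,0.1],[-0.2,3.4,10,0,0,0,0.1],[-0.2,4.5,13.2,0,0,0,0.1],[-0.2,5.6,16.5,0,0,0,0.1],[-0.2,6.7,19.8,0,0,0,0.1],[-0.2,7.8,23.1,0,0,0,0.1],[-0.2,8.9,26.4,0,0,0,0.1],[-0.2,10,29.6,0,0,0,0.1],[-0.2,11.1,32.8,0,0,0,0.1],[-0.2,12.2,36,0,0,0,0.1],[-0.2,13.3,39,0,0,0,0.1],[-0.2,14.3,42,0,0,0,0.1],[-0.2,15.2,44.6,0,0,0,0.1],[-0.2,15.9,46.8,0,0,0,0.1],[-0.2,16.3,48,0,0,0,0.1],[-0.2,16.4,48.4,0,0,0,0.1],[-0.2,16.4,48.4,0,0,0,0.1],[-0.2,16.4,48.4,0,0,0,0.1]]' 12
python3 -m jog '[[0.7,0,0,0,0,0,0.1],[1.5,0,0,0,0,0,0.1],[1.5,0,0,0,0,0,0.1],[1.5,0,0,0,0,0,0.1],[1.5,0,0,0,0,0,0.1]]' 12
python3 - <<'E'
from m import *
meas('w22',(.519,.2175),.164,44,75); print(bot.observe()['ft_force'])
E
```

```text
time: 28.58
tool_pos: [0.5201, 0.2152, 0.265]
ee_rot: [2.956, 1.569, -2.281]
ft_force: [0.2, 0.5, -0.4]
finger_gap: 0.669
time: 29.0
tool_pos: [0.5202, 0.2162, 0.2506]
ee_rot: [3.121, 1.57, -2.116]
ft_force: [0.5, 0.6, -0.2]
finger_gap: 0.67
exp [281.32703646 223.57702318] fit [282.63 222.89] [65.7 70.5] 50 world [0.519  0.2187 0.164 ] crop0 206 173 scale 4.0
tcp [0.5203 0.2165 0.2508]
[-0.17914949 -0.6986701   0.34901159]
```

View pics/w22z.png

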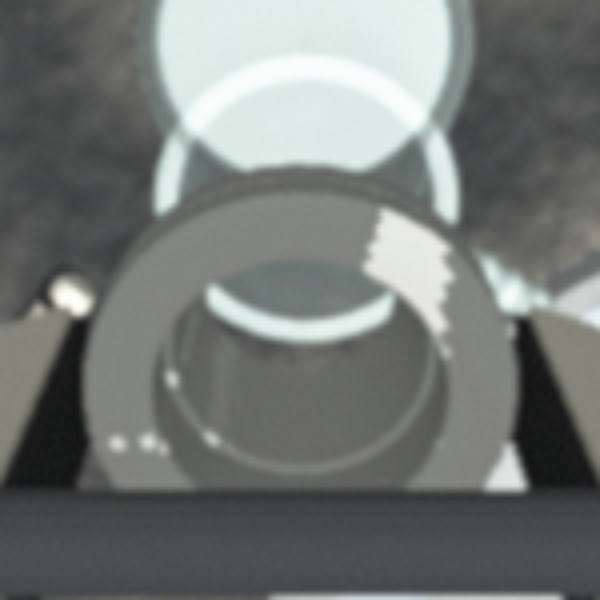

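```bash
python3 - <<'E'
from m import *
K,T=cam('wrist')
r=ray(K,T,(282.5,222.5),.164); print(r)
_,M,_=tool(); c=M@np.array([0,.0006,0.0]); t=r-c+[0,0,.192-.164]; print(t)
go(t,np.radians(60))
E
```

```text
[0.51884404 0.2190173  0.164     ]
[0.51936345 0.21871693 0.19200009]
shift cm [5.88 0.19 0.15] rot [-0.  0.  0.]
```

```bash
python3 -m jog '[[0.5,0.2,0.15,0,0,0,0.1],[1.5,0.2,0.15,0,0,0,0.1],[2.8,0.2,0.15,0,0,0,0.1],[3.9,0.2,0.15,0,0,0,0.1],[4.7,0.2,0.15,0,0,0,0.1],[5.2,0.2,0.15,0,0,0,0.1],[5.6,0.2,0.15,0,0,0,0.1],[5.8,0.2,0.15,0,0,0,0.1],[5.8,0.2,0.15,0,0,0,0.1],[5.8,0.2,0.15,0,0,0,0.1]]' 12
python3 - <<'E'
from m import *
print(bot.observe()['ft_force']); meas('w23',(.5188,.2188),.164,44)
p2,d=grab('scene','s23'); a=cv2.imread('pics/w23z.png');b=cv2.resize(p2[110:230,190:310,::-1],(390,390));cv2.imwrite('pics/s23z.png',np.hstack([cv2.resize(a,(390,390)),b]))
E
```

```text
time: 29.88
tool_pos: [0.5194, 0.2192, 0.193]
ee_rot: [-0.551, 1.57, 0.496]
ft_force: [0.0, 0.7, -0.5]
finger_gap: 0.677
[ 0.00561247  0.66920634 -0.48250645]
exp [279.77349363 256.17822225] fit [276.13 237.92] [51.3 76.5] 20 world [0.5069 0.2231 0.164 ] crop0 204 206 scale 4.0
tcp [0.5195 0.2192 0.1932]
```

View pics/s23z.png

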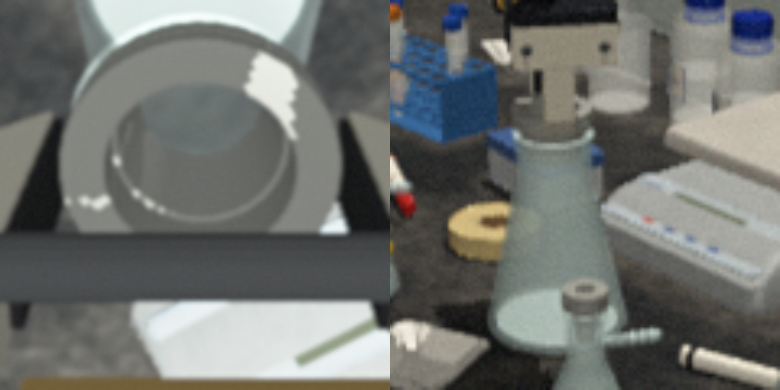

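```bash
python3 -m jog '[[0.1,0,-0.05,0,0,0,0.1],[0.2,0,-0.05,0,0,0,0.1],[0.3,0,-0.05,0,0,0,0.1],[0.3,0,-0.05,0,0,0,0.1],[0.3,0,-0.05,0,0,0,0.1],[0.3,0,-0.05,0,0,0,0.4],[0.3,0,-0.05,0,0,0,0.6],[0.3,0,-0.05,0,0,0,0.8],[0.3,0,-0.05,0,0,0,1],[0.3,0,-0.05,0,0,0,1],[-1,0,-0.05,0,0,0,1],[-3,0,-0.05,0,0,0,1],[-5.5,0,-0.05,0,0,0,1],[-6.5,0,-0.05,0,0,0,1],[-6.5,0,-0.05,0,0,0,1],[-6.5,0,-0.05,0,0,0,1]]' 12
python3 - <<'E'
from m import *
meas('w24',(.5188,.2188),.178,44)
p2,d=grab('scene','s24'); a=cv2.imread('pics/w24z.png');b=cv2.resize(p2[110:230,190:310,::-1],(390,390));cv2.imwrite('pics/s24z.png',np.hstack([cv2.resize(a,(390,390)),b]))
E
```

```text
time: 31.32
tool_pos: [0.5191, 0.2185, 0.2576]
ee_rot: [-1.072, 1.57, -0.026]
ft_force: [0.3, -0.1, -0.7]
finger_gap: 0.999
exp [280.76799485 228.00040646] fit [283.9  225.76] [71.2 75.1] 24 world [0.5184 0.2219 0.178 ] crop0 205 178 scale 4.0
tcp [0.5187 0.2182 0.2568]
```

View pics/s24z.png

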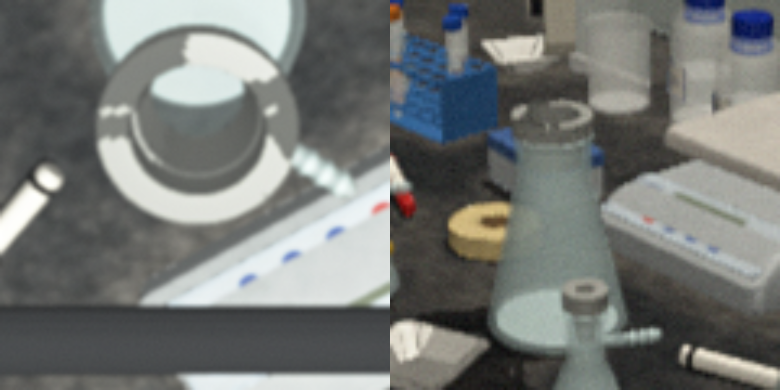

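```bash
python3 -m jog '[[-3,0,0,0,0,0,1],[-5,-1,-3,0,0,0,1],[-5,-2.2,-6.5,0,0,0,1],[-5,-3.4,-10,0,0,0,1],[-5,-4.5,-13.5,0,0,0,1],[-5,-5.7,-17,0,0,0,1],[-5,-6.9,-20.5,0,0,0,1],[-5,-8,-24,0,0,0,1],[-5,-9.2,-27.5,0,0,0,1],[-5,-10.4,-31,0,0,0,1],[-5,-11.6,-34.5,0,0,0,1],[-5,-12.8,-38,0,0,0,1],[-5,-14,-41.5,0,0,0,1],[-5,-15.2,-45,0,0,0,1],[-5,-16,-47.5,0,0,0,1],[-5,-16,-48,0,0,0,1],[-5,-16,-48,0,0,0,1],[-5,-16,-48,0,0,0,1]]' 12
python3 - <<'E'
from h import *
p,d=grab('top','t25'); K,T=cam('top'); p2,d2=grab('scene','s25')
v,u=np.mgrid[0:420,0:560]
for nm,dd,KK,TT in [('top',d,K,T),('scene',d2)+cam('scene')]:
    c=np.stack([(u-KK[0,2])/KK[0,0]*dd,(v-KK[1,2])/KK[1,1]*dd,dd],-1); w=c@TT[:3,:3].T+TT[:3,3]
    for n,(x,y),h,r in [('1',(.4345,.0735),.114,.016),('2',(.4245,.372),.136,.021),('3',(.5025,-.088),.158,.026),('4',(.519,.218),.178,.031)]:
        m=(np.hypot(w[...,0]-x,w[...,1]-y)<r+.006)&(w[...,2]>h-.009)&(w[...,2]<h+.02)&(dd>0); q=w[m]
        A=np.c_[q[:,:2]-q[:,:2].mean(0),np.ones(len(q))]; f=np.linalg.lstsq(A,q[:,2],rcond=None)[0]
        print(nm,n,m.sum(),'z',np.median(q[:,2]).round(4),'exp',h,'ctr',((q.min(0)+q.max(0))/2)[:2].round(4),'tilt deg',np.degrees(f[:2]).round(1))
def z(p,x0,y0,x1,y1):return cv2.resize(p[y0:y1,x0:x1,::-1],(390,300),interpolation=cv2.INTER_CUBIC)
cv2.imwrite('pics/fin.png',np.vstack([np.hstack([z(p,125,165,247,259),z(p,240,165,362,259)]),np.hstack([z(p2,140,130,270,230),z(p2,220,180,350,280)])]))
E
```

```text
time: 32.92
tool_pos: [0.4172, -0.2761, 0.3069]
ee_rot: [1.163, 1.569, 2.21]
ft_force: [0.3, 0.9, -0.9]
finger_gap: 1.004
top 1 118 z 0.1136 exp 0.114 ctr [0.4337 0.0724] tilt deg [ 3.4 -2. ]
top 2 195 z 0.1354 exp 0.136 ctr [0.4242 0.37  ] tilt deg [2.3 0.9]
top 3 249 z 0.1574 exp 0.158 ctr [ 0.5024 -0.0882] tilt deg [0.6 0.4]
top 4 322 z 0.1775 exp 0.178 ctr [0.5185 0.2179] tilt deg [-0.4 -0.1]
scene 1 115 z 0.1127 exp 0.114 ctr [0.4345 0.0713] tilt deg [3.5 4.6]
scene 2 130 z 0.1341 exp 0.136 ctr [0.4245 0.3692] tilt deg [2.6 2.3]
scene 3 288 z 0.1561 exp 0.158 ctr [ 0.5025 -0.0894] tilt deg [0.6 1.6]
scene 4 234 z 0.1762 exp 0.178 ctr [0.5201 0.2177] tilt deg [0.5 0.8]
```

View pics/fin.png

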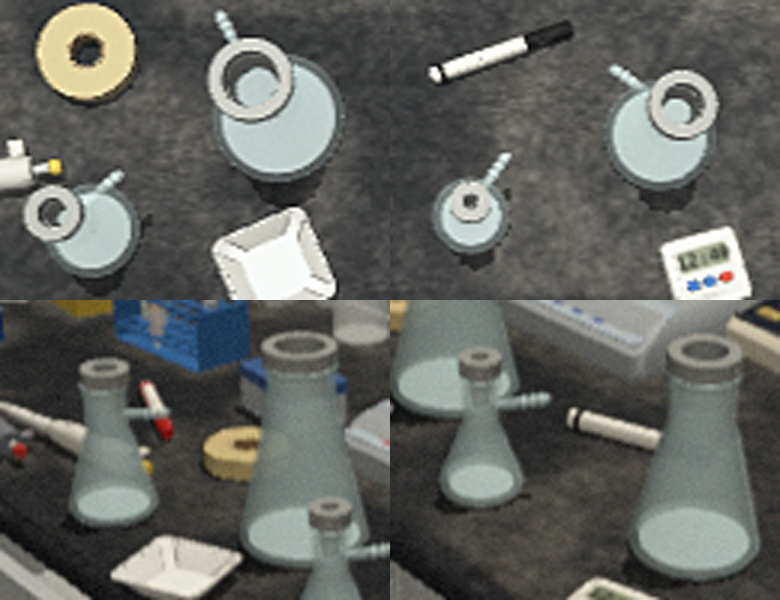

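View pics/s25.png

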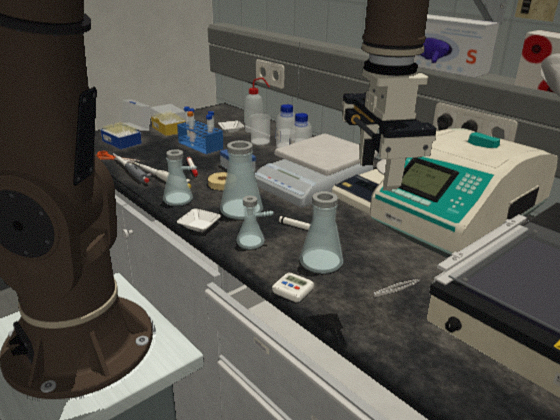

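```bash
python3 - <<'E'
from h import *
v,u=np.mgrid[0:420,0:560]
for nm,f in [('top','t25'),('scene','s25')]:
    dd=np.load(f'pics/{f}.npy'); KK,TT=cam(nm)
    c=np.stack([(u-KK[0,2])/KK[0,0]*dd,(v-KK[1,2])/KK[1,1]*dd,dd],-1); w=c@TT[:3,:3].T+TT[:3,3]
    for n,(x,y),h,r in [('1',(.434,.072),.114,.016),('2',(.4243,.37),.136,.021),('3',(.5024,-.0885),.158,.026),('4',(.519,.218),.178,.031)]:
        rr=np.hypot(w[...,0]-x,w[...,1]-y); m=(rr<r-.003)&(rr>r-.009)&(abs(w[...,2]-h)<.012)&(dd>0); q=w[m]
        A=np.c_[q[:,:2]-q[:,:2].mean(0),np.ones(len(q))]; f=np.linalg.lstsq(A,q[:,2],rcond=None)[0]; s=np.std(q[:,2]-A@f)
        print(nm,n,m.sum(),'z',f[2].round(4),h,'tilt',np.degrees(f[:2]).round(1),'+-',np.degrees(s/np.sqrt(len(q))/A[:,0].std()).round(1))
E
```

```text
top 1 63 z 0.114 0.114 tilt [ 2.7 -3.7] +- 2.1
top 2 101 z 0.1357 0.136 tilt [ 0.7 -0.4] +- 1.4
top 3 124 z 0.1579 0.158 tilt [-0.4  0.8] +- 0.8
top 4 167 z 0.1779 0.178 tilt [-0.5 -0.2] +- 0.5
scene 1 47 z 0.1117 0.114 tilt [8.5 0.6] +- 3.1
scene 2 62 z 0.1334 0.136 tilt [ 3.3 -1.2] +- 2.3
scene 3 125 z 0.1552 0.158 tilt [-1.8 -1.3] +- 1.2
scene 4 93 z 0.1746 0.178 tilt [-0.6 -0.6] +- 1.4
```

```bash
python3 - <<'E'
from h import *
v,u=np.mgrid[0:420,0:560]
i=viewer.camera_info('wrist');KK=np.array(i['K'])
for f,tp,er,h,r in [('w7',(.437,.0743,.2095),(-0.883,1.564,.165),.114,.016),('w14',(.4255,.3704,.2277),(-2.479,1.57,-1.432),.136,.021),('w19',(.5028,-.0875,.2376),(-1.569,1.57,-.523),.158,.026),('w24',(.5191,.2185,.2576),(-1.072,1.57,-.026),.178,.031)]:
    W=np.eye(4);W[:3,:3]=R.from_euler('xyz',er).as_matrix();W[:3,3]=tp;TT=W@np.array(i['tool_from_camera'])
    dd=np.load(f'pics/{f}.npy')
    c=np.stack([(u-KK[0,2])/KK[0,0]*dd,(v-KK[1,2])/KK[1,1]*dd,dd],-1); w=c@TT[:3,:3].T+TT[:3,3]
    m=(np.hypot(w[...,0]-tp[0],w[...,1]-tp[1])<r+.01)&(abs(w[...,2]-h)<.012)&(dd>0)
    q=w[m]; x,y=np.median((q[:,:2]),0); x,y=(q[:,:2].min(0)+q[:,:2].max(0))/2
    rr=np.hypot(w[...,0]-x,w[...,1]-y); m&=(rr<r-.002)&(rr>r-.009); q=w[m]
    A=np.c_[q[:,:2]-q[:,:2].mean(0),np.ones(len(q))]; g=np.linalg.lstsq(A,q[:,2],rcond=None)[0]; s=np.std(q[:,2]-A@g)
    print(f,m.sum(),(x.round(4),y.round(4)),'z',g[2].round(4),h,'tilt',np.degrees(g[:2]).round(1),'+-',np.degrees(s/np.sqrt(len(q))/A[:,0].std()).round(1))
E
```

```text
w7 612 (np.float64(0.4336), np.float64(0.0733)) z 0.1132 0.114 tilt [-0.3  0.2] +- 0.2
w14 931 (np.float64(0.4241), np.float64(0.3712)) z 0.1364 0.136 tilt [0.  0.1] +- 0.1
w19 1351 (np.float64(0.5021), np.float64(-0.0871)) z 0.1583 0.158 tilt [-0.2  0.1] +- 0.1
w24 1678 (np.float64(0.5185), np.float64(0.2186)) z 0.1783 0.178 tilt [-0. -0.] +- 0.0
```

All four collars are level within 0.3° and at seated height in the close wrist views, so I'm handing in.

```bash
python3 -c "
from plant import bot
print(bot.observe()['time']); print(bot.job_done())"
```

```text
33.0167
the job is handed in; nothing more can be done
None
```

I took the stack apart from the top down and seated cone_1 to cone_4, collar up, in flask_1 to flask_4. I released each cone a millimetre or two above its seat and let it settle. The arm was then parked clear, and the job was handed in at 33.0 s of the 128 s allowed.

**Seating:** Close wrist views taken just after each release put the collar tops at 113.2, 136.4, 158.3 and 178.3 mm (114, 136, 158 and 178 mm expected). All four were level to within 0.3°.

**Flasks:** All four stand upright. From the top view, the centres after the job are within about 2 mm of where they were at the start, which is the calibration accuracy.

**Forces:** Readings at the end of each move never exceeded about 8 N, with the highest while gripping. They stayed under 1 N just before each cone was let go.

**Checks that disagreed:**
- The distant scene camera read the collars 2–3 mm low, and its tilt for cone_1 came out at 8.5° ± 3°. The top view gave cone_1 about 3–4° ± 2°. Few pixels fall on cone_1 from that far, so I trusted the wrist views.
- The automatic rim fit was off by about 1–1.5 mm on flasks 3 and 4, where the held cone hid part of the rim. There I centred on the rim edges read by eye.

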